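# Tip balls from a wide tray into a beaker past a held card

### The job

Tip the five steel balls out of the white tray into the glass beaker that stands under one end of its wide mouth, without spilling any: take the blue card from its easel, stand it on the tray's floor slantwise across the mouth so that only a narrow gap stays open above the beaker, press the tray's mouth down with it, and keep it there until all five balls are in the beaker. Then let the tray spring back, lean the card on its easel again as it was and let go; do not knock over or shove the beaker, the flasks or the brown bottle.

Things in the scene. Friction and masses are not known exactly. Their poses are not given: they have to be found in the camera images.
- tray (a joint): tip angle of the tray on its stand, rad: 0 = at rest, where a spring holds it leaning back, mouth 0.14 rad (8 deg) up, so the balls lie against the back wall; it grows as the mouth is pressed down: level at 0.14, stop at 0.60 (mouth 26 deg down). Let go, it springs back to 0. Pressing on the floor 50 mm ahead of the pivot takes about 2 N at the start and 5 N at the stop
- tray_pivot (a point): middle of the tray's pivot line, in the plane of its inner floor, 72 mm behind the mouth edge and parallel to it, 138 mm above the bench; axes as tray_mouth. Two grey cheeks of the stand stand here just outside the tray's side walls, 150 mm apart over all, up to 161 mm above the bench. The room wall stands behind, at x = 0.60 m
- tray_mouth (a point): middle of the white tray's open front edge (mouth), on its inner floor; tips with it. x points back into the tray along the floor, y along the mouth edge to the tray's left, z square to the floor. Flat floor 120 mm wide inside, 106 mm from mouth to back wall (back corners cut off); side and back walls 28 mm high, 4 mm thick; no lip in front. The mouth looks roughly toward the robot
- card: stiff blue plastic card with a black grip, about 60 g. Origin: middle of its lower edge; z up the card, y along its width, x square to its face. Plate 95 mm wide (y), 58 mm high, 4 mm thick; the grip is a bar 52 mm wide (y) and 10 mm thick (x), 44 to 66 mm above the lower edge, in the middle. It starts leaning on the grey easel, 25 deg from upright, top toward the robot
- card_foot (a point): middle of the card's lower edge (the card's origin), axes as the card's
- card_grip (a point): middle of the card's black grip, 55 mm above the lower edge, axes as the card's
- easel_seat (a point): where the middle of the card's lower edge rests on the grey easel's ledge, 90 mm above the bench; axes those of a card resting there: z up the sloped rest (25 deg from upright, leaning toward the robot), y along the ledge (108 mm long), x square to the slope, away from the rest. The ledge has a lip on its far (+x) side, 11 mm high, 17 mm from the card's middle plane
- easel: grey easel, 140 mm high, origin mid underside of its foot (85 x 112 mm), z up, x away from the robot. Its sloped rest is on the robot's side of the card: 30 mm high up the slope in the middle and 50 mm high at its ends (more than 33 mm from the middle), 5 mm thick, so there is room for a finger behind the grip
- beaker_250: glass beaker, open, 72 mm wide, 60 mm inside, 94 mm high; origin mid underside. It stands under the left or the right end of the tray's mouth (46 mm from the mouth's middle) and is loose
- flask_50: small conical glass flask, 51 mm wide, 85 mm high, under the other end of the mouth; origin mid underside. Loose: leave alone
- flask_125: conical glass flask, 67 mm wide, 114 mm high, on the bench to the right of the tray stand; origin mid underside. Leave alone
- amber_bottle: brown reagent bottle with black cap, 52 mm wide, 117 mm high, close to the right of the easel; origin mid underside. Leave alone
- ball1_center (a point): centre of a polished steel ball, 14 mm in diameter, 11 g; five of them lie in the tray. They roll very easily
- ball2_center (a point): centre of a polished steel ball, 14 mm in diameter, 11 g; five of them lie in the tray. They roll very easily
- ball3_center (a point): centre of a polished steel ball, 14 mm in diameter, 11 g; five of them lie in the tray. They roll very easily
- ball4_center (a point): centre of a polished steel ball, 14 mm in diameter, 11 g; five of them lie in the tray. They roll very easily
- ball5_center (a point): centre of a polished steel ball, 14 mm in diameter, 11 g; five of them lie in the tray. They roll very easily
Not all that is in view belongs to the job. There is more than one size of the easel; the job needs the larger.

How it is judged:
By the outcome, as a careful person would: the job done as asked, in the order asked, and still so for the second after the job is handed in, with the robot touching nothing.
It also fails if it takes over 58 s, if anything falls off the work surface, if the arm or the gripper's body presses on something with over 40 N, if the wrist force passes 120 N, or if a joint passes its speed limit or range.

### The arm

A 6-joint arm with a two-finger parallel gripper is mounted at the origin on the work surface; the furniture and walls round the work are solid. World frame = base frame: x ahead of the robot, y to its left, z up, the work surface at z = 0. Lengths are in mm, angles in rad, forces in N, time in s.
With the tool pointing down it reaches from about 350 to 975 mm from the base axis. Payload 7.1 kg.
Tool frame: the origin (TCP) lies on the centre line of the jaws, within the pads' length; the fingertips stand r.tcp_to_tips ahead of it and the grasp point (between the pads) lies 11 mm behind it (r.tcp_to_tips is the distance from the TCP to the fingertips, in mm); y points along the fingers, x is the direction in which the jaws open and shut, and the axes are right-handed (so a half turn about y gives the same grasp; the last joint's range is limited). The gripper opens to 88 mm and grips with 3 to 60 N. Pads are 20 mm wide; open, the fingers measure 115 mm over their backs; the gripper's body (75 mm by 178 mm) begins 61 mm behind the grasp point.
Start: joints at [-1.357, 0.423, 1.63, -0, 1.089, -0.019], TCP at [144.209, -608.119, 230.675] pointing down, gripper open.
Joint ranges: [-3, 3], [-0.9, 2.11], [0.09, 2.58], [-1.31, 4.45], [0.11, 2.69], [-2.54, 2.54]. Speed limits (rad/s): [2.39, 2.39, 3.01, 3.14, 3.14, 3.14].

### API

Orientations are given as a unit quaternion [w, x, y, z].
In Python, from workcell import r gives the robot as it stands.
- The arm moves only by the tool arm_command, never from a script. Its argument "deltas" is a list of rows, each a list of 6 numbers: the shift along the tool's x, y, z normalised to -1 to 1, where 1 is 0.6 m, then the turn, a rotation vector about the tool's x, y, z normalised to -1 to 1, where 1 is 180 degrees. In form: [[x, y, z, rx, ry, rz], ...]. A call has 1 to 20 rows; each row is the pose to reach, as a shift and turn from the pose commanded when the call began, along the tool's axes at that moment, turning the shorter way round; what a row does not reach only later rows make up. A row lasts 1/8 s, in which the tool goes at most 62.5 mm and 10.7 degrees, less where a joint would pass 70% of its speed; a pose out of reach is approached as far as the arm can. A call with a number of a shift or a turn outside -1 to 1 is refused whole. A call with a gripper value outside its range is refused whole. "jaw" is the closure, from -1 (fully open) to 1 (shut), so that 0 is half open, set as the call begins (left out, the last holds). The fingers move at their own pace and stop on an object; "grip_force" is the grip in N (left out, the last holds). Time passes only in rows, so rows that repeat a pose let the fingers close. It gives the time, the measured TCP pose, the force and the opening at its end, in the units of the state.
- r.observe(): the state, without advancing time (a new reading comes with each control period).
- r.get_image(name): name is "scene" or "top"; returns (picture, depth): 400x640x3 uint8, red, green, blue; 400x640 float32, mm along the optical axis (not along the pixel's ray), 0 where there is no reading.
- r.camera_info(name): a dict with "mtx" (3x3 intrinsics, pixels), "rvec" (rotation vector, rad) and "tvec" (3), from world to camera coordinates, as OpenCV has them. Camera axes: x right, y down, z forward; pixel columns grow to the right and rows downward; lengths in mm; the calibration is good to about 2 mm. A picture is of the moment at which its call begins. camera_info takes no time and is no camera call.
- r.finish_job(): hands the job in, once; it reports no verdict.
Trained networks look in the newest picture that a camera, given by its name, has taken for a name from the list of things; names that differ only in an ending like _2 or _b are one class to them, and where a whole thing is asked for, a point or a joint stands for the part that bears it (a point fixed in the world has none). Each returns a list of dicts, best first, with "conf" (0 to 1); they miss things now and then, are a little off and sometimes report something else, mostly with a low value. They report only what shows in the picture. A call takes as long as a camera call. They do not tell look-alikes from the thing itself.
- r.boxes_of(camera, name): "box" ([left, top, right, bottom] in pixels, round what is visible of it).
The state is a dict: "clock": time; "joint_positions": joint angles; "qvel": joint speeds; "joint_efforts": joint torques, N m; "position": TCP position; "orientation": TCP orientation; "wrist_force": force on the tool from outside, world axes, zero at the start; "wrist_torque": the same for the moment, N m; "width": finger opening in mm.
Only numpy, scipy, OpenCV 4.12 (cv2) and the standard library are available. Lean on these libraries where they do the work, as an engineer would, in place of code of your own. Each camera call takes 0.05 s, during which the arm holds its last target.

## Working session

There is one attempt and no reset: what is moved stays moved. The work goes in short steps, Python scripts to look and compute and a tool call to move; the robot and the scene stay as the last step left them, time stands still between calls to the robot, and variables do not carry over. Pictures are saved under pics/ and viewed, and the job is handed in when it is done.

Besides the shell and the picture viewer there is one more tool, called after "Request:" as name(argument=value, ...) on one line, values as JSON. arm_command: Moves the arm, as the interface text tells. Its arguments: {"type":"object","properties":{"deltas":{"type":"array","items":{"type":"array","items":{"type":"number"}}},"jaw":{"type":"number"},"grip_force":{"type":"number"}},"required":["deltas"]}

```bash
ls; mkdir -p pics
python3 - <<'E'
from workcell import r
import cv2,numpy as np
print(r.observe(), r.tcp_to_tips)
for n in("scene","top"):
    im,d=r.get_image(n); cv2.imwrite(f"pics/{n}0.png",im[:,:,::-1]); np.save(f"{n}_d0.npy",d); np.save(f"{n}_i0.npy",im)
    c=r.camera_info(n); print(n,c)
    for k in("tray","card","easel","beaker_250","flask_50","flask_125","amber_bottle","ball1_center"):
        print(k,[(np.round(b["box"]).tolist(),round(b["conf"],2)) for b in r.boxes_of(n,k)])
E
```

```text
pics
{'clock': 0.0, 'joint_positions': array([-1.35699237e+00,  4.23839819e-01,  1.63068338e+00,  6.56518687e-07,
        1.08858971e+00, -1.90186222e-02]), 'qvel': array([-0.00119943, -0.0021936 , -0.00044979, -0.00067838, -0.00030995,
        0.0007829 ]), 'joint_efforts': array([-4.92859945e-04, -5.44625044e+01, -2.73667860e+01,  6.44800183e-02,
        2.28960993e-02, -1.07746855e-04]), 'position': array([ 144.10228065, -607.60564425,  229.90492535]), 'orientation': array([ 0.55503144, -0.55434851,  0.4389567 , -0.43812652]), 'wrist_force': array([ 0.17838174,  0.9102038 , -0.00452512]), 'wrist_torque': array([-0.05742683, -0.0893533 , -0.01808133]), 'width': 87.67054643610777} 8.0
scene {'mtx': array([[497.39371395,   0.        , 317.80911706],
       [  0.        , 497.39371395, 188.12245327],
       [  0.        ,   0.        ,   1.        ]]), 'rvec': array([ 0.64571138, -2.58504423,  1.23712729]), 'tvec': array([ 400.02861677,  228.42240427, 1256.91355948])}
tray [([305.0, 135.0, 363.0, 169.0], 0.88)]
card [([258.0, 216.0, 281.0, 251.0], 0.47)]
easel [([243.0, 221.0, 291.0, 
[... 576 characters left out ...]
rray([ -18.42338265,  462.91702642, 1009.24274392])}
tray [([334.0, 152.0, 398.0, 213.0], 0.62)]
card [([219.0, 176.0, 258.0, 186.0], 0.87), ([327.0, 191.0, 343.0, 210.0], 0.29)]
easel [([218.0, 167.0, 266.0, 200.0], 0.77), ([243.0, 227.0, 283.0, 252.0], 0.74)]
beaker_250 [([354.0, 204.0, 382.0, 228.0], 0.86), ([325.0, 192.0, 342.0, 210.0], 0.6), ([220.0, 178.0, 256.0, 186.0], 0.53)]
flask_50 [([392.0, 201.0, 417.0, 224.0], 0.75), ([325.0, 193.0, 344.0, 210.0], 0.57)]
flask_125 [([392.0, 201.0, 417.0, 224.0], 0.75), ([325.0, 193.0, 344.0, 210.0], 0.57)]
amber_bottle [([273.0, 172.0, 294.0, 193.0], 0.66), ([336.0, 154.0, 400.0, 212.0], 0.39)]
ball1_center [([334.0, 152.0, 399.0, 214.0], 0.2)]
```

Run:
```python
import cv2,numpy as np
a=cv2.imread("pics/scene0.png");b=cv2.imread("pics/top0.png")
cv2.imwrite("pics/scene_c.png",cv2.resize(a[110:300,220:420],None,fx=3.1,fy=3.1,interpolation=cv2.INTER_CUBIC))
cv2.imwrite("pics/top_c.png",cv2.resize(b[140:265,205:430],None,fx=3.5,fy=3.5,interpolation=cv2.INTER_CUBIC))
```

```text
(no output)
```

View pics/scene0.png

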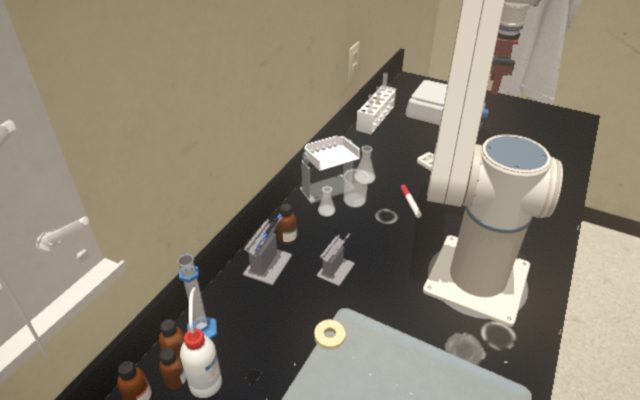

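View pics/top0.png

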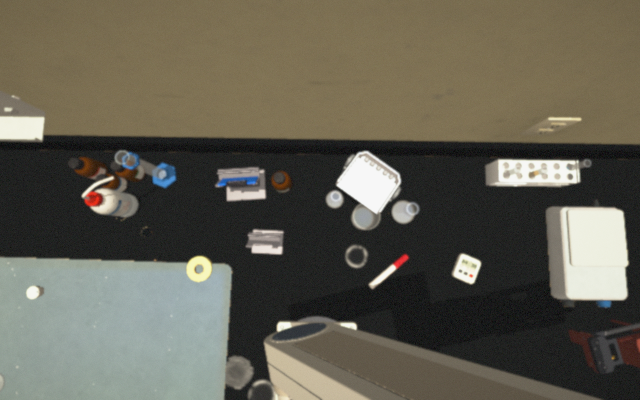

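```bash
echo
```

```text
(no output)
```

View pics/scene_c.png

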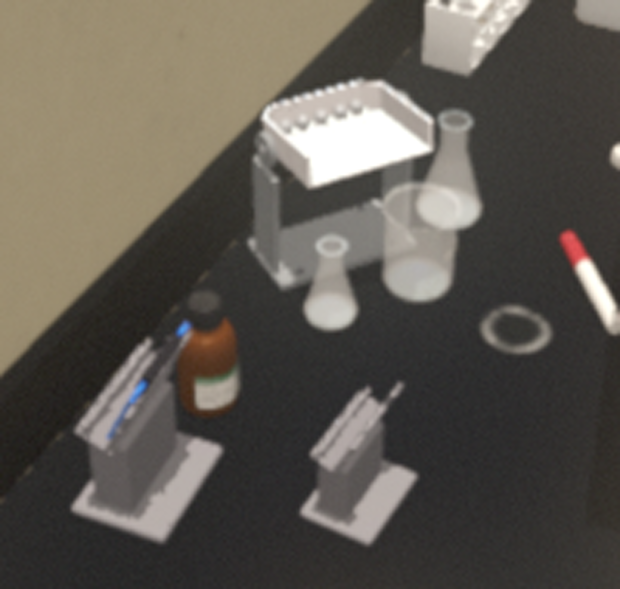

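View pics/top_c.png

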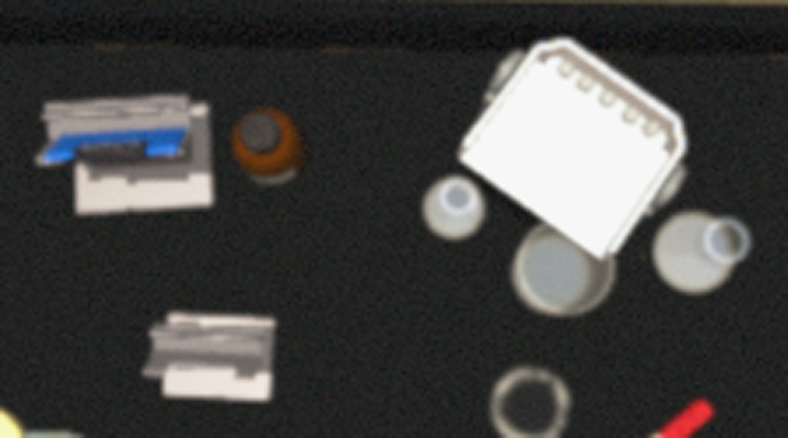

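Scene view: the larger easel (243–291, 221–285) carries the blue card. The smaller easel (315–356, 238–286) is a decoy holding only a grey piece. Top view shows the same: larger at (242,183) with blue, smaller at (263,240). The beaker is under the tray's right end (top 365,216). The five balls lie along the back wall. Next I'll measure these from depth.

```bash
cat > h.py <<'E'
import numpy as np,cv2
from workcell import r
def cam(n):
    c=r.camera_info(n); R,_=cv2.Rodrigues(np.array(c["rvec"])); return np.array(c["mtx"]),R,np.array(c["tvec"]).ravel()
def cloud(n,d):
    K,R,t=cam(n); v,u=np.mgrid[0:400,0:640]
    P=np.stack([(u-K[0,2])/K[0,0]*d,(v-K[1,2])/K[1,1]*d,d],-1)
    W=(P-t)@R; W[d<=0]=np.nan; return W
def proj(n,P):
    K,R,t=cam(n); q=(np.atleast_2d(P)@R.T+t)@K.T; return q[:,:2]/q[:,2:]
def ray(n,uv):
    K,R,t=cam(n); d=np.linalg.inv(K)@np.array([uv[0],uv[1],1.]); return -R.T@t, R.T@d
def at_z(n,uv,z):
    o,d=ray(n,uv); return o+d*(z-o[2])/d[2]
E
python3 - <<'E'
from h import *
np.set_printoptions(precision=1,suppress=True)
for n in("scene","top"):
    i=np.load(f"{n}_i0.npy");d=np.load(f"{n}_d0.npy");W=cloud(n,d);np.save(f"{n}_W0.npy",W)
    print(n,"cam",-cam(n)[1].T@cam(n)[2], "valid",(d>0).mean())
    f=i.astype(int); blue=(f[:,:,2]>f[:,:,0]+60)&(f[:,:,2]>f[:,:,1]+30)
    if n=="scene": reg=np.s_[210:260,250:300]
    else: reg=np.s_[165:195,210:270]
    P=W[reg][blue[reg]];print(len(P));vv,uu=np.nonzero(blue[reg]);
    for a,b,p in list(zip(uu+reg[1].start,vv+reg[0].start,P))[::6]: print(a,b,p)
    print(np.nanmean(P,0))
W=np.load("top_W0.npy")
# tray floor
for n,reg in(("top",np.s_[165:200,350:385]),("scene",np.s_[148:165,315:350])):
    P=np.load(f"{n}_W0.npy")[reg].reshape(-1,3);P=P[~np.isnan(P).any(1)];P=P[(P[:,2]>110)&(P[:,2]<175)]
    m=np.median(P,0)
    for _ in range(5):
        A=np.c_[P[:,:2]-m[:2],np.ones(len(P))];s=np.linalg.lstsq(A,P[:,2]-m[2],rcond=None)[0];e=A@s-(P[:,2]-m[2]);P=P[abs(e)<max(2,2*e.std())]if 1 else P
    print(n,len(P),m,"slope",np.degrees(np.arctan(np.hypot(*s[:2]))),"dir",np.degrees(np.arctan2(s[1],s[0])),"rms",e.std(),s[2])
    nn=W
E
```

```text
scene cam [-32.8 926.8 965.4] valid 0.99603125
29
279 214 [513.3 105.9  84.6]
278 216 [476.7 165.9 140.9]
265 233 [470.3 234.7 144.4]
265 235 [467.7 239.  142.8]
264 237 [466.5 245.2 142.2]
[479.4 197.  129.1]
top cam [ 330.7   -1.3 1060.1] valid 0.9962578125
188
241 177 [497.8 204.5  94.7]
247 177 [497.5 187.9  97.9]
253 177 [497.5 171.8  99.6]
227 178 [494.9 242.1  92.6]
233 178 [494.1 224.7  98.6]
239 178 [494.  208.3 101. ]
245 178 [493.1 191.1 108. ]
251 178 [492.2 174.2 114.6]
257 178 [493.7 159.8 107.3]
227 179 [490.1 238.8 105. ]
233 179 [489.7 222.2 108.8]
239 179 [489.1 205.3 114.2]
245 179 [489.2 189.5 115.3]
251 179 [488.7 173.1 119.7]
221 180 [486.4 253.1 109.7]
227 180 [486.  236.4 114.1]
233 180 [485.7 220.  117.5]
239 180 [485.5 204.  119.7]
248 180 [484.5 179.1 128.2]
254 180 [484.7 163.6 128.9]
223 181 [481.7 244.3 122.9]
248 181 [480.8 177.7 135.2]
254 181 [480.2 161.5 140.3]
223 182 [477.8 242.  131.2]
248 182 [476.9 176.  143.2]
254 182 [476.8 160.5 145.7]
222 183 [474.  242.4 139. ]
248 183 [474.7 176.3 141.2]
254 183 [475.  161.3 140.7]
223 184 [470.7 238.5 143.7]
218 185 [468.  250.9 143.8]
224 185 [490.1 273.6  -2.2]
[485.3 205.9 118.8]
top 1025 [ 482.8 -125.4  142. ] slope 8.18324831605835 dir 145.3662454461718 rms 1.3193123160037339 -0.6316930890371135
scene 466 [ 475.3 -127.9  141.3] slope 8.053931265031009 dir 144.04989652491486 rms 1.2972322494350577 -1.014516928942247
```

Run:
```python
from h import *
np.set_printoptions(precision=2,suppress=True)
i=np.load("top_i0.npy");j=np.load("scene_i0.npy")
cv2.imwrite("pics/e_top.png",cv2.resize(i[160:206,210:272,::-1],None,fx=12,fy=12,interpolation=cv2.INTER_NEAREST))
cv2.imwrite("pics/e_sc.png",cv2.resize(j[208:290,238:298,::-1],None,fx=7,fy=7,interpolation=cv2.INTER_NEAREST))
W=np.load("top_W0.npy");f=i.astype(int)
# card plane: blue, top cam
blue=(f[:,:,2]>f[:,:,0]+50)&(f[:,:,2]>f[:,:,1]+25);m=np.zeros_like(blue);m[170:190,212:264]=1
P=W[blue&m];P=P[(P[:,2]>92)&(P[:,2]<146)]
for _ in range(6):
    c=P.mean(0);u,s,v=np.linalg.svd(P-c);n=v[2];n=n*np.sign(n[2]);e=(P-c)@n;P=P[abs(e)<max(2.,2*e.std())]
print("card plane n",n,"c",c,"tilt",np.degrees(np.arcsin(n[2])),"yaw",np.degrees(np.arctan2(n[1],n[0])),len(P),e.std())
# tray
th=np.radians(-35.3)
for nm in("top","scene"):
    W=np.load(f"{nm}_W0.npy");X=W.reshape(-1,3)
    a=np.radians(8.02);xt=np.array([np.cos(a)*np.cos(th),np.cos(a)*np.sin(th),-np.sin(a)]);yt=np.array([-np.sin(th),np.cos(th),0]);zt=np.cross(xt,yt)
    o=np.array([482,-126.,141.5]);L=(X-o)@np.c_[xt,yt,zt]
    ok=(abs(L[:,0])<120)&(abs(L[:,1])<90)&(abs(L[:,2])<45)
    L=L[ok]; fl=abs(L[:,2])<6
    F=L[fl]
    print(nm,"floor z med",np.median(F[:,2]))
    for y0 in range(-50,60,20):
        s=F[abs(F[:,1]-y0)<8];print("y",y0,"xmin",np.percentile(s[:,0],[0,1,3]),"xmax",s[:,0].max())
    for x0 in range(-30,50,20):
        s=F[abs(F[:,0]-x0)<8];print("x",x0,"floor y",s[:,1].min(),s[:,1].max()," walltop:",[ (q.min(),q.max()) for q in [L[(abs(L[:,0]-x0)<8)&(abs(L[:,2]-28)<6)][:,1]] if len(q)])
```

```text
card plane n [0.9  0.07 0.43] c [487.13 206.19 116.85] tilt 25.238030694552954 yaw 4.644820534714399 173 0.4809537810783325
top floor z med -0.006020645238127703
y -50 xmin [-54.08 -53.36 -51.44] xmax 53.60220888982858
y -30 xmin [-53.99 -53.4  -52.19] xmax 53.233023675577094
y -10 xmin [-54.45 -53.44 -51.63] xmax 52.45424793719971
y 10 xmin [-54.51 -53.65 -51.65] xmax 53.457047431981984
y 30 xmin [-54.58 -53.19 -51.94] xmax 52.17190905144624
y 50 xmin [-54.43 -53.82 -51.46] xmax 118.55023248569488
x -30 floor y -61.50231175819584 58.309805231021194  walltop: [(np.float64(-65.01999440844455), np.float64(62.33134206157383))]
x -10 floor y -61.47848661930474 58.60658226994293  walltop: [(np.float64(-65.1608710031213), np.float64(62.58099166970322))]
x 10 floor y -73.39993623927066 66.63923386880991  walltop: [(np.float64(-74.6241750799466), np.float64(72.61207088937674))]
x 30 floor y -69.14026121330669 58.929301409531696  walltop: [(np.float64(-69.75602212136054), np.float64(71.64555013649863))]
scene floor z med -1.6581676556863763
y -50 xmin [-57.05 -54.82 -54.61] xmax 51.98832499176282
y -30 xmin [-56.62 -55.66 -55.27] xmax 55.85705133356447
y -10 xmin [-57.16 -56.57 -54.24] xmax 53.61080922282716
y 10 xmin [-57.37 -56.87 -54.63] xmax 52.01093605168158
y 30 xmin [-57.76 -56.27 -54.09] xmax 51.794852625419146
y 50 xmin [-58.95 -57.94 -55.91] xmax 119.9824072646993
x -30 floor y -63.18128460934705 63.62734515787424  walltop: [(np.float64(-64.65442125380939), np.float64(64.85332781924151))]
x -10 floor y -62.55095159680816 73.85621056359525  walltop: [(np.float64(-66.20279556026374), np.float64(64.17799349438941))]
x 10 floor y -62.3992945544539 75.89330699247154  walltop: [(np.float64(-64.44408852722437), np.float64(71.0722738860739))]
x 30 floor y -63.09935352642433 73.32189783271285  walltop: [(np.float64(-64.26819529286438), np.float64(63.372748092691744))]
```

View pics/e_top.png

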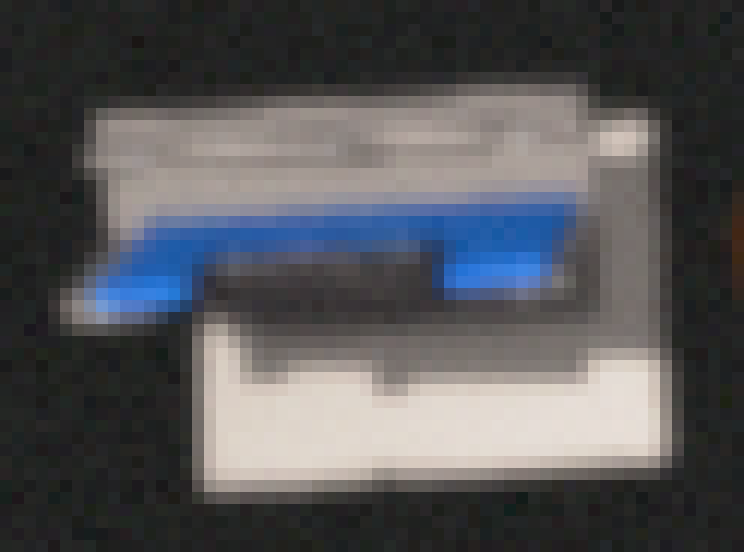

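View pics/e_sc.png

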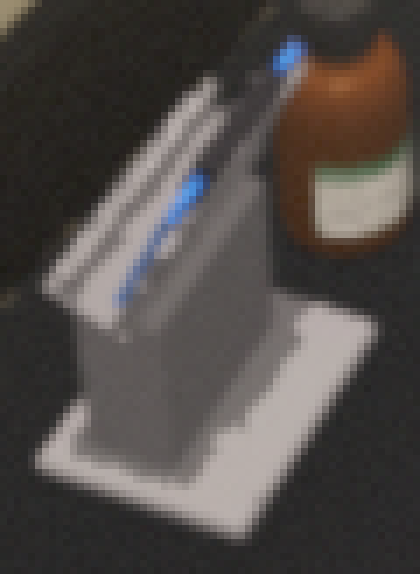

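Run:
```python
from h import *
np.set_printoptions(precision=2,suppress=True)
W=np.load("top_W0.npy")
yw=np.radians(4.6);t=np.radians(25)
xc=np.array([np.cos(t)*np.cos(yw),np.cos(t)*np.sin(yw),np.sin(t)]);yc=np.array([-np.sin(yw),np.cos(yw),0]);zc=np.cross(xc,yc)
c=np.array([487.13,206.19,116.85])
def L(uv):
    o,d=ray("top",uv);p=o+d*((c-o)@xc)/(d@xc);return p,(p-c)@yc,(p-c)@zc
for k,uv in dict(TL=(210+80/12-.5,160+305/12-.5),TLin=(210+190/12-.5,160+308/12-.5),TRin=(210+440/12-.5,160+297/12-.5),TR=(210+555/12-.5,160+293/12-.5),BL=(210+147/12-.5,160+215/12-.5),BR=(210+580/12-.5,160+197/12-.5)).items(): print(k,*L(uv))
X=W[160:206,205:272].reshape(-1,3);ok=~np.isnan(X).any(1);Q=(X-c)@np.c_[xc,yc,zc]
# everything near card plane
ok&=(abs(Q[:,0])<14)&(abs(Q[:,1])<60)&(Q[:,2]>-35)&(Q[:,2]<50)
Q=Q[ok]
for lo in range(-60,60,6):
    s=Q[(Q[:,1]>=lo)&(Q[:,1]<lo+6)&(abs(Q[:,0])<1.5)]
    if len(s):print(lo,len(s),s[:,2].min(),s[:,2].max())
S=Q[(Q[:,0]>1.5)&(Q[:,0]<8)&(Q[:,2]>5)];print("grip front",S[:,1].min(),S[:,1].max(),S[:,2].min(),S[:,2].max(),np.median(S[:,0]),len(S))
# per z
for z in range(-30,45,5):
    s=Q[(Q[:,2]>=z)&(Q[:,2]<z+5)&(abs(Q[:,0])<1.5)]
    if len(s):print("z",z,len(s),s[:,1].min(),s[:,1].max())
# easel foot
F=W[165:205,205:272].reshape(-1,3);F=F[(F[:,2]>3)&(F[:,2]<14)&(F[:,0]<480)];print("foot",F.min(0),F.max(0),len(F))
W2=np.load("scene_W0.npy")[215:292,235:296].reshape(-1,3)
F=W2[(W2[:,2]>3)&(W2[:,2]<14)];print("foot s",np.percentile(F,[1,99],axis=0),len(F))
for nm,A in(("top",W[160:206,205:272].reshape(-1,3)),("scene",W2)):
    Q=(A-c)@np.c_[xc,yc,zc];R=A[(Q[:,0]>8)&(Q[:,0]<26)&(A[:,2]>80)&(Q[:,2]<0)&(abs(Q[:,1])<65)];q=(R-c)@yc;print(nm,"lip y",np.sort(q)[[0,3,-4,-1]],len(R))
```

```text
TL [466.89 253.22 152.04] 48.50127525456005 38.824489848487694
TLin [465.57 228.6  159.09] 24.0626372096758 46.61031889182136
TRin [468.17 176.57 162.47] -28.000944827004552 50.33495571588632
TR [469.03 152.6  164.75] -51.96159513349301 52.855275274904756
BL [497.35 257.79  86.14] 50.61734760379597 -33.887977058264745
BR [501.67 160.07  93.69] -47.13339653220977 -25.55116109427094
-48 14 -29.171433196272496 32.0291778735153
-42 16 -31.874042114903144 30.86543946749669
-36 16 -27.709478692019083 31.305186413287103
-30 17 -30.767992878056262 34.997405707353366
-24 14 -28.41110716757294 41.13273374457012
-18 9 -20.64073150852629 39.61110531365887
-12 12 -28.680345440563467 40.41055295006256
-6 10 -24.542055826005402 39.308418589735275
0 12 -28.644892081235678 41.78225734915675
6 10 -29.59130449218909 39.04558940437674
12 12 -28.671691270725713 37.97772480219264
18 10 -27.542849215479727 39.462020288492475
24 13 -27.803166112343018 39.149384953959775
30 16 -26.49389114542311 30.681427840746874
36 16 -31.415386740027646 31.507348867161532
42 17 -26.823994689870222 30.76771090093779
48 2 -
[... 378 characters left out ...]
9 -36.458668844510974 46.85626510565808
z -5 17 -45.057077599173255 40.87180653169233
z 0 21 -43.682820124484955 46.522817759297475
z 5 9 -46.52183865117796 38.457429296759415
z 10 13 -44.938732948968266 47.975217044865175
z 15 5 -40.06520674369231 38.615680655665074
z 20 13 -45.98400699190849 47.27617311982632
z 25 8 -43.98799893887706 31.145383656264993
z 30 12 -44.75254365420211 45.81013151160833
z 35 17 -23.308936353186926 26.328240763747417
z 40 3 -18.821869064034438 3.5380432434957205
foot [433.26 134.47   3.  ] [480.   317.13  13.37] 488
foot s [[427.78  67.31   3.07]
 [585.13 284.5   13.62]] 839
top lip y [-49.74 -49.1   56.48  57.95] 238
scene lip y [-47.97 -46.31  59.22  61.38] 200
```

Run:
```python
from h import *
from scipy.spatial.transform import Rotation as Ro
np.set_printoptions(precision=3,suppress=True)
s=r.observe();q=s["orientation"];R=Ro.from_quat([q[1],q[2],q[3],q[0]]).as_matrix();print(R)
j=s["joint_positions"]
B=(Ro.from_euler('z',j[0])*Ro.from_euler('y',j[1]+j[2])*Ro.from_euler('z',j[3])*Ro.from_euler('y',j[4])*Ro.from_euler('z',j[5])).as_matrix()
print(B.T@R)
```

```text
[[ 0.231  0.     0.973]
 [-0.973 -0.     0.231]
 [ 0.    -1.     0.   ]]
[[-1. -0.  0.]
 [ 0.  0.  1.]
 [ 0.  1. -0.]]
```

```bash
cat >> h.py <<'E'
import json,sys
from scipy.spatial.transform import Rotation as Ro
np.set_printoptions(precision=2,suppress=True)
def load():
    try: d=json.load(open("cmd.json"));return np.array(d["p"]),np.array(d["R"])
    except FileNotFoundError:
        a=-1.338
        x=np.array([np.cos(a),np.sin(a),0]);y=np.array([0,0,-1.]);return np.array([144.209,-608.119,230.675]),np.c_[x,y,np.cross(x,y)]
def row(p,R,nd=4):
    p0,R0=load(); d=R0.T@(p-p0)/600; w=Ro.from_matrix(R0.T@R).as_rotvec()/np.pi
    return np.round(np.r_[d,w],nd).tolist()
def applied(rw):
    p0,R0=load(); rw=np.array(rw); p=p0+R0@rw[:3]*600; R=R0@Ro.from_rotvec(rw[3:]*np.pi).as_matrix()
    json.dump(dict(p=p.tolist(),R=R.tolist()),open("cmd.json","w"))
def st():
    s=r.observe();q=s["orientation"];R=Ro.from_quat([q[1],q[2],q[3],q[0]]).as_matrix();p0,R0=load()
    print("t",round(s["clock"],2),"p",s["position"],"err",s["position"]-p0,"roterr deg",np.degrees(Ro.from_matrix(R0.T@R).as_rotvec()),"q",s["joint_positions"],"F",s["wrist_force"],"T",s["wrist_torque"],"w",round(s["width"],1))
# card on easel
yw=np.radians(4.6);t=np.radians(25)
xc=np.array([np.cos(t)*np.cos(yw),np.cos(t)*np.sin(yw),np.sin(t)]);yc=np.array([-np.sin(yw),np.cos(yw),0]);zc=np.cross(xc,yc)
c0=np.array([487.13,206.19,116.85])
foot=c0-2.4*xc+0.2*yc-27.5*zc
RE=np.c_[xc,-zc,np.cross(xc,-zc)]
GH=57.
def tcpE(up=0): return foot+(GH-11+up)*zc
# tray
th=np.radians(-35.3)
def trayax(tip):
    a=0.14-tip
    xt=np.array([np.cos(a)*np.cos(th),np.cos(a)*np.sin(th),-np.sin(a)]);yt=np.array([-np.sin(th),np.cos(th),0]);return xt,yt,np.cross(xt,yt)
_x,_y,_z=trayax(0)
pivot=np.array([482,-126.,141.5])+18.2*_x-0.8*_y-0.8*_z
def trayP(tip,lx,ly,lz): # local: lx from mouth back, ly left, lz up from floor
    x,y,z=trayax(tip); return pivot+(lx-72)*x+ly*y+lz*z
E
python3 - <<'E'
from h import *
print("foot",foot,"grip",foot+55*zc,"pivot",pivot,"mouth",trayP(0,0,0,0),"mouth tip",trayP(.6,0,0,0))
print("beaker end",trayP(0,0,-46,0))
W=np.load("top_W0.npy")
bx=[354,204,382,228]; print("beaker base",at_z("top",(368,216),94))
A=W[225:254,240:286];print("small easel top",np.nanmax(A[:,:,2]),np.nanmean(A.reshape(-1,3),0))
print(row(np.array([430,-250,330.]),RE))
# second relative to first
applied(row(np.array([430,-250,330.]),RE)); print(row(tcpE(80),RE),tcpE(80))
E
rm -f cmd.json
```

```text
foot [496.53 207.15  90.91] grip [473.36 205.28 140.76] pivot [ 496.15 -137.    138.17] mouth [437.97 -95.8  148.22] mouth tip [443.5  -99.72 106.2 ]
beaker end [ 411.39 -133.35  148.22]
beaker base [ 399.12 -133.89   94.  ]
small easel top 107.19278190985035 [335.37 151.61  27.55]
[-0.4709, -0.1655, 0.6012, 0.0984, -0.4438, -0.1147]
[-0.0128, 0.2236, 0.7505, 0.0, 0.0, 0.0] [443.45 202.88 205.11]
```

Request:
arm_command(deltas=[[-0.471, -0.165, 0.601, 0.098, -0.444, -0.115], [-0.471, -0.165, 0.601, 0.098, -0.444, -0.115], [-0.471, -0.165, 0.601, 0.098, -0.444, -0.115], [-0.471, -0.165, 0.601, 0.098, -0.444, -0.115], [-0.471, -0.165, 0.601, 0.098, -0.444, -0.115], [-0.471, -0.165, 0.601, 0.098, -0.444, -0.115], [-0.471, -0.165, 0.601, 0.098, -0.444, -0.115], [-0.471, -0.165, 0.601, 0.098, -0.444, -0.115], [-0.471, -0.165, 0.601, 0.098, -0.444, -0.115], [-0.471, -0.165, 0.601, 0.098, -0.444, -0.115], [-0.471, -0.165, 0.601, 0.098, -0.444, -0.115], [-0.471, -0.165, 0.601, 0.098, -0.444, -0.115], [-0.471, -0.165, 0.601, 0.098, -0.444, -0.115]], jaw=-0.1, grip_force=30)

```text
clock: 2.52
position: [429.7, -250.4, 329.5]
orientation: [0.695, -0.684, -0.18, -0.125]
wrist_force: [0.5, -0.5, 0.6]
width: 48.6
```

Run:
```python
from h import *
applied([-0.471, -0.165, 0.601, 0.098, -0.444, -0.115]); st(); print(row(tcpE(80),RE))
```

```text
t 2.52 p [ 429.66 -250.38  329.52] err [-0.22 -0.43 -0.16] roterr deg [-0.02  0.07  0.02] q [-0.74 -0.02  2.02  0.41  0.88 -1.04] F [ 0.54 -0.45  0.57] T [-0.08  0.14  0.08] w 48.6
[-0.0117, 0.2223, 0.7508, 0.0004, 0.0003, 0.0]
```

Request:
arm_command(deltas=[[-0.0117, 0.2223, 0.7508, 0.0004, 0.0003, 0], [-0.0117, 0.2223, 0.7508, 0.0004, 0.0003, 0], [-0.0117, 0.2223, 0.7508, 0.0004, 0.0003, 0], [-0.0117, 0.2223, 0.7508, 0.0004, 0.0003, 0], [-0.0117, 0.2223, 0.7508, 0.0004, 0.0003, 0], [-0.0117, 0.2223, 0.7508, 0.0004, 0.0003, 0], [-0.0117, 0.2223, 0.7508, 0.0004, 0.0003, 0], [-0.0117, 0.2223, 0.7508, 0.0004, 0.0003, 0], [-0.0117, 0.2223, 0.7508, 0.0004, 0.0003, 0], [-0.0117, 0.2223, 0.7508, 0.0004, 0.0003, 0], [-0.0117, 0.2223, 0.7508, 0.0004, 0.0003, 0], [-0.0117, 0.2223, 0.7508, 0.0004, 0.0003, 0]])

```text
clock: 4.03
position: [443.8, 201.6, 205.5]
orientation: [0.696, -0.684, -0.18, -0.126]
wrist_force: [0.1, 0.2, 0.4]
width: 48.3
```

Run:
```python
from h import *
applied([-0.0117, 0.2223, 0.7508, 0.0004, 0.0003, 0]); st(); print(row(tcpE(0),RE))
for n,s in (("scene",np.s_[170:290,220:340]),("top",np.s_[140:230,190:300])):
    im,d=r.get_image(n);cv2.imwrite(f"pics/{n}1.png",cv2.resize(im[s][:,:,::-1],None,fx=5,fy=5,interpolation=cv2.INTER_CUBIC))
```

```text
t 4.03 p [443.79 201.56 205.53] err [ 0.36 -1.34  0.42] roterr deg [-0.05  0.14 -0.03] q [ 0.51  0.13  2.2  -0.43  0.44  0.79] F [0.05 0.17 0.39] T [-0.07  0.16  0.01] w 48.3
[0.0, 0.1333, -0.0, 0.0, 0.0, 0.0]
```

View pics/scene1.png

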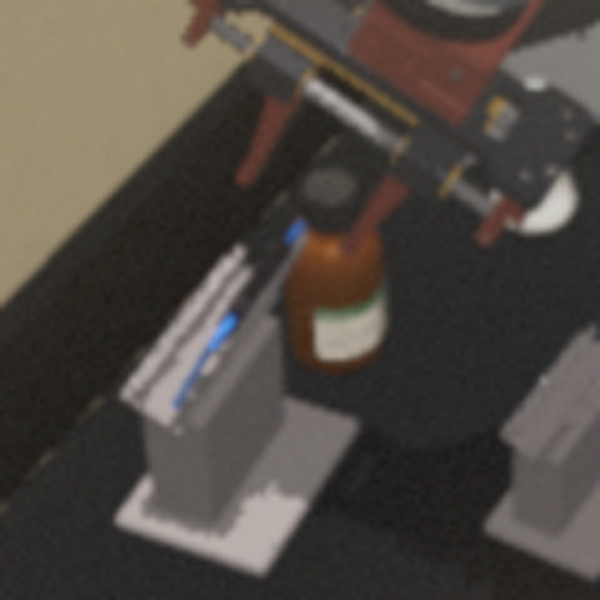

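View pics/top1.png

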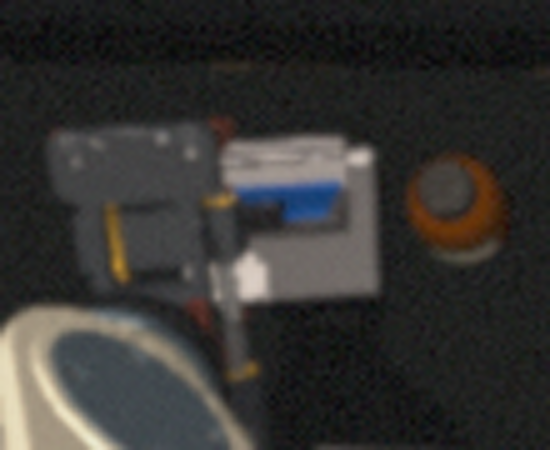

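Run:
```python
from h import *
p,R=load(); p=r.observe()["position"]
for s in(-1,0,1):
    q=p+8*R[:,1]+s*28*R[:,0]; print(s,q,"scene",(proj("scene",q)[0]-[220,170])*5,"top",(proj("top",q)[0]-[190,140])*5)
print((proj("scene",tcpE(11))[0]-[220,170])*5,(proj("top",tcpE(11))[0]-[190,140])*5)
```

```text
-1 [421.85 200.15 186.42] scene [347.94 238.46] top [217.78 308.6 ]
0 [447.14 202.19 198.25] scene [297.9  204.81] top [210.2  252.66]
1 [472.43 204.23 210.09] scene [247.9  171.18] top [202.46 195.6 ]
[254.5  278.61] [231.9  217.92]
```

Request:
arm_command(deltas=[[0, 0.04, 0, 0, 0, 0], [0, 0.08, 0, 0, 0, 0], [0, 0.11, 0, 0, 0, 0], [0, 0.1333, 0, 0, 0, 0], [0, 0.1333, 0, 0, 0, 0], [0, 0.1333, 0, 0, 0, 0]])

```text
clock: 4.88
position: [477.2, 205.4, 133.1]
orientation: [0.696, -0.684, -0.181, -0.126]
wrist_force: [0.0, 0.6, 0.2]
width: 48.3
```

Run:
```python
from h import *
applied([0,.1333,0,0,0,0]); st()
for n,s in (("scene",np.s_[170:290,220:340]),("top",np.s_[140:230,190:300])):
    im,d=r.get_image(n);cv2.imwrite(f"pics/{n}2.png",cv2.resize(im[s][:,:,::-1],None,fx=5,fy=5,interpolation=cv2.INTER_CUBIC))
```

```text
t 4.88 p [477.21 205.36 133.07] err [ 0.09 -0.25  0.45] roterr deg [-0.01  0.03 -0.02] q [ 0.48  0.33  2.19 -0.66  0.27  1.01] F [0.01 0.59 0.24] T [-0.05  0.1  -0.04] w 48.3
```

View pics/scene2.png

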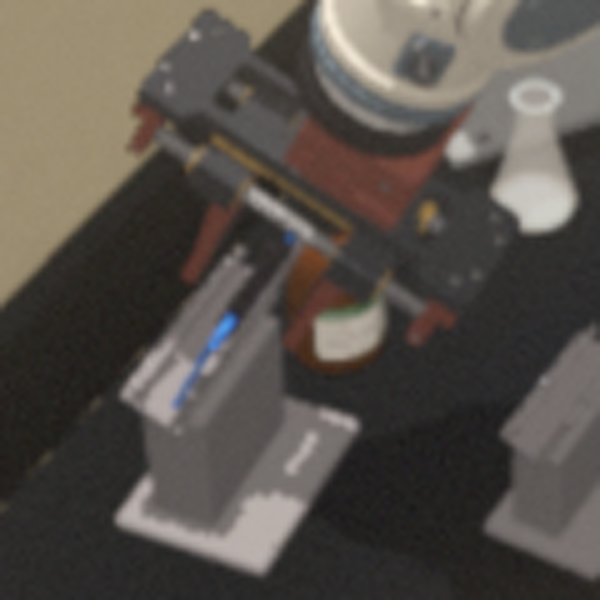

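Request:
arm_command(deltas=[[0, 0, 0, 0, 0, 0], [0, 0, 0, 0, 0, 0], [0, 0, 0, 0, 0, 0], [0, 0, 0, 0, 0, 0], [0, 0, 0, 0, 0, 0], [0, 0, 0, 0, 0, 0]], jaw=1, grip_force=40)

```text
clock: 5.72
position: [477.1, 205.6, 132.7]
orientation: [0.696, -0.684, -0.181, -0.125]
wrist_force: [-1.5, 0.2, 2.9]
width: 9.9
```

Run:
```python
from h import *
st()
```

```text
t 5.72 p [477.14 205.65 132.66] err [0.02 0.04 0.04] roterr deg [ 0. -0. -0.] q [ 0.48  0.33  2.19 -0.66  0.27  1.01] F [-1.52  0.23  2.89] T [-0.02  0.09  0.04] w 9.9
```

```bash
cat >> h.py <<'E'
from scipy.optimize import least_squares
RT=np.array([[-1,0,0],[0,0,1],[0,1,0.]])
def fk(q,k):
    h,a1,a2,a3,b3,Lt=k
    E=lambda ax,a:Ro.from_euler(ax,a).as_matrix()
    s=q[1]+q[2]
    w=E('z',q[0])@np.array([a1+a2*np.sin(q[1])+a3*np.sin(s)+b3*np.cos(s),0,h+a2*np.cos(q[1])+a3*np.cos(s)-b3*np.sin(s)])
    R=E('z',q[0])@E('y',s)@E('z',q[3])@E('y',q[4])@E('z',q[5])@RT
    return w+Lt*R[:,1],R
def ik(p,R,k,q0):
    def f(q):
        P,Q=fk(q,k);return np.r_[(P-p)/100,Ro.from_matrix(Q.T@R).as_rotvec()]
    lo=np.array([-3,-.9,.09,-1.31,.11,-2.54]);hi=np.array([3,2.11,2.58,4.45,2.69,2.54])
    s=least_squares(f,np.clip(q0,lo+.01,hi-.01),bounds=(lo,hi));return s.x,np.abs(s.fun).max()
def cardpose(tip,lx,ly,slant,lz=0,lean=0,up=None):
    """TCP pose so that card foot middle at tray local (lx,ly,lz)"""
    x,y,z=trayax(tip); s=np.radians(slant)
    yk=np.cos(s)*y+np.sin(s)*x; xk=np.cross(yk,z)
    l=np.radians(lean) # top leans toward mouth (-xk)
    zk=np.cos(l)*z-np.sin(l)*xk; xk=np.cross(yk,zk)
    R=np.c_[xk,-zk,np.cross(xk,-zk)]
    return trayP(tip,lx,ly,lz)+(GH-11)*zk,R
E
python3 - <<'E'
from h import *
D=[([-1.35699237e+00,4.23839819e-01,1.63068338e+00,0,1.08858971,-.019],[144.1,-607.6,229.9]),([-0.74,-0.02,2.02,0.41,0.88,-1.04],[429.66,-250.38,329.52]),([.51,.13,2.2,-.43,.44,.79],[443.79,201.56,205.53]),([.48,.33,2.19,-.66,.27,1.01],[477.14,205.65,132.66])]
s=r.observe();D.append((s["joint_positions"],s["position"]))
f=lambda k:np.concatenate([fk(q,k)[0]-p for q,p in D])
S=least_squares(f,[300,50,400,400,0,250],x_scale=100);print(S.x,S.fun)
json.dump(S.x.tolist(),open("k.json","w"));k=S.x
q=s["joint_positions"]
print("q5 check",fk(q,k)[1]-load()[1])
for lean in(0,10):
  qq=q
  for tip in(0,.14,.3,.45,.55):
    p,R=cardpose(tip,22,8.5,20,lean=lean);qq,e=ik(p,R,k,qq if tip else np.array([-.3,.3,1.9,0,.8,.7]));print(lean,tip,p,"q",qq,e)
E
```

```text
[306.56   6.1  553.38 482.09  75.28 289.43] [-11.49  -3.18   0.79 -11.83 -10.72  -1.54   7.67  -7.92   1.75   4.02
  -8.52  -0.62   3.13  -9.53  -0.39]
q5 check [[-0.  0. -0.]
 [ 0.  0. -0.]
 [ 0.  0.  0.]]
0 0 [ 465.9  -105.16  190.7 ] q [-0.25  0.32  1.91  0.06  1.04  0.68] 9.094947017729283e-15
0 0.14 [ 460.26 -101.17  184.17] q [-0.22  0.26  2.    0.    0.87  0.75] 6.945586707148439e-10
0 0.3 [454.8  -97.31 175.61] q [-0.17  0.22  2.11 -0.11  0.67  0.88] 5.3502217542131396e-14
0 0.45 [450.75 -94.44 166.72] q [-0.11  0.19  2.21 -0.32  0.49  1.12] 5.786773726867978e-10
0 0.55 [448.68 -92.97 160.43] q [-0.07  0.19  2.27 -0.59  0.38  1.41] 2.842170943040401e-15
10 0 [461.33 -98.58 191.05] q [-0.17  0.25  2.   -0.08  0.89  0.84] 3.03017088670899e-12
10 0.14 [455.71 -94.61 183.47] q [-0.12  0.21  2.09 -0.2   0.73  0.98] 9.872755550638669e-15
10 0.3 [450.42 -90.86 173.73] q [-0.06  0.19  2.2  -0.43  0.55  1.25] 1.1368683772161603e-15
10 0.45 [446.67 -88.2  163.77] q [ 0.01  0.2   2.29 -0.85  0.43  1.73] 3.296476565343305e-11
10 0.55 [444.86 -86.92 156.79] q [ 0.05  0.23  2.34 -1.25  0.42  2.17] 2.842170943040401e-15
```

Run:
```python
from h import *
print(row(tcpE(100),RE)); p,R=cardpose(0,22,8.5,20,lz=90); print(p,row(p,R))
```

```text
[0.0, -0.1666, -0.0, 0.0, 0.0, 0.0]
[ 476.15 -112.42  279.81] [0.0636, -0.241, -0.5282, -0.0648, 0.3303, 0.1718]
```

Request:
arm_command(deltas=[[0, -0.02, 0, 0, 0, 0], [0, -0.05, 0, 0, 0, 0], [0, -0.09, 0, 0, 0, 0], [0, -0.13, 0, 0, 0, 0], [0, -0.1666, 0, 0, 0, 0], [0.0636, -0.241, -0.5282, -0.0648, 0.3303, 0.1718], [0.0636, -0.241, -0.5282, -0.0648, 0.3303, 0.1718], [0.0636, -0.241, -0.5282, -0.0648, 0.3303, 0.1718], [0.0636, -0.241, -0.5282, -0.0648, 0.3303, 0.1718], [0.0636, -0.241, -0.5282, -0.0648, 0.3303, 0.1718], [0.0636, -0.241, -0.5282, -0.0648, 0.3303, 0.1718], [0.0636, -0.241, -0.5282, -0.0648, 0.3303, 0.1718], [0.0636, -0.241, -0.5282, -0.0648, 0.3303, 0.1718], [0.0636, -0.241, -0.5282, -0.0648, 0.3303, 0.1718], [0.0636, -0.241, -0.5282, -0.0648, 0.3303, 0.1718], [0.0636, -0.241, -0.5282, -0.0648, 0.3303, 0.1718]])

```text
clock: 7.72
position: [476.0, -112.0, 280.0]
orientation: [0.632, -0.618, 0.376, -0.278]
wrist_force: [-0.7, -0.2, -0.6]
width: 9.5
```

Run:
```python
from h import *
applied([0.0636, -0.241, -0.5282, -0.0648, 0.3303, 0.1718]); st()
p,R=load();p=r.observe()["position"]
for n,s in (("scene",np.s_[90:210,290:410]),("top",np.s_[130:230,310:430])):
    im,d=r.get_image(n);np.save(f"{n}_i3.npy",im);np.save(f"{n}_d3.npy",d)
    big=cv2.resize(im[s][:,:,::-1],None,fx=5,fy=5,interpolation=cv2.INTER_CUBIC)
    f=p+46*R[:,1]; yk=R[:,2]*1; yk=-np.cross(R[:,0],-R[:,1])*-1
    yk=np.cross(-R[:,1],R[:,0])
    C=[f+sy*47.5*yk-h*R[:,1] for sy,h in((-1,0),(1,0),(1,58),(-1,58))]
    q=(proj(n,np.array(C))-[s[1].start,s[0].start]+.5)*5
    cv2.polylines(big,[q.astype(int)],True,(0,255,0),1);cv2.imwrite(f"pics/{n}3.png",big)
```

```text
t 7.72 p [ 475.99 -111.99  280.01] err [-0.13  0.43  0.19] roterr deg [ 0.01 -0.06 -0.02] q [-0.28  0.23  1.8   0.05  1.25  0.66] F [-0.72 -0.24 -0.63] T [-0.08 -0.06  0.01] w 9.5
```

View pics/scene3.png

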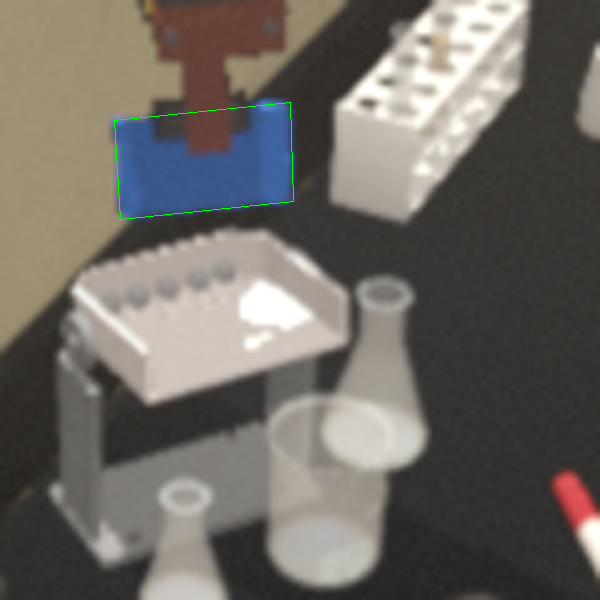

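View pics/top3.png

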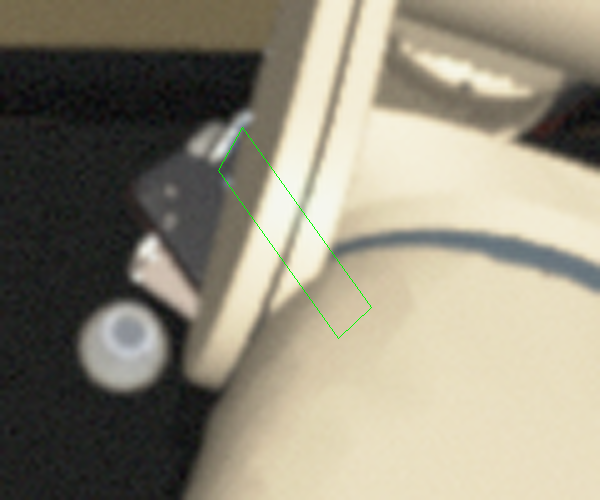

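Run:
```python
from h import *
for uv in((327,428),(271,428),(384,428)):
    print(at_z("scene",(290+uv[0]/5-.5,90+uv[1]/5-.5),94))
print("base",at_z("scene",(290+325/5-.5,90+548/5-.5),0))
b=at_z("scene",(290+327/5-.5,90+428/5-.5),94)
for tip in(.2,.4,.55):
    x,y,z=trayax(tip);m=trayP(tip,0,0,0); e=np.array([x[0],x[1],0]);e/=np.linalg.norm(e);d=b-m;print(tip,"beaker rel mouth: x",d@e,"y",d@y,"mouth z",m[2])
p0=load()
# plan
for lz in(10,3,0):
    p,R=cardpose(0,22,8.5,20,lz=lz);print(lz,row(p,R))
for tip in(.06,.12,.16,.2,.25,.3,.35,.4,.45,.5,.54):
    p,R=cardpose(tip,22,8.5,20,lz=-.5);print(tip,row(p,R))
```

```text
[ 402.23 -132.21   94.  ]
[ 430.68 -116.9    94.  ]
[ 373.26 -147.81   94.  ]
base [ 400.69 -137.65    0.  ]
0.2 beaker rel mouth: x -7.551193361169195 y -50.366333436118296 mouth z 133.85073404998477
0.4 beaker rel mouth: x -9.841553810818974 y -50.36633343611831 mouth z 119.65834278026962
0.55 beaker rel mouth: x -13.388932993708355 y -50.366333436118296 mouth z 109.46827090162634
10 [0.0, 0.1333, -0.0, -0.0001, 0.0, 0.0]
3 [0.0, 0.145, -0.0, -0.0001, 0.0, 0.0]
0 [0.0, 0.15, -0.0, -0.0001, 0.0, 0.0]
0.06 [-0.0041, 0.156, -0.0015, 0.0065, 0.0, -0.0179]
0.12 [-0.0079, 0.1614, -0.0029, 0.013, -0.0, -0.0359]
0.16 [-0.0103, 0.1651, -0.0038, 0.0174, -0.0, -0.0478]
0.2 [-0.0126, 0.1689, -0.0046, 0.0217, -0.0, -0.0598]
0.25 [-0.0152, 0.1738, -0.0055, 0.0272, -0.0, -0.0748]
0.3 [-0.0175, 0.1788, -0.0064, 0.0326, -0.0, -0.0897]
0.35 [-0.0197, 0.184, -0.0072, 0.0381, -0.0, -0.1047]
0.4 [-0.0215, 0.1893, -0.0079, 0.0435, -0.0, -0.1196]
0.45 [-0.0232, 0.1946, -0.0085, 0.0489, -0.0, -0.1346]
0.5 [-0.0246, 0.2001, -0.009, 0.0544, -0.0, -0.1495]
0.54 [-0.0255, 0.2045, -0.0093, 0.0587, -0.0, -0.1615]
```

Request:
arm_command(deltas=[[0, 0.06, 0, 0, 0, 0], [0, 0.105, 0, 0, 0, 0], [0, 0.133, 0, 0, 0, 0], [0, 0.142, 0, 0, 0, 0], [0, 0.145, 0, 0, 0, 0], [0, 0.15, 0, 0, 0, 0], [-0.002, 0.153, -0.001, 0.0033, 0, -0.009], [-0.004, 0.156, -0.0015, 0.0065, 0, -0.018], [-0.004, 0.156, -0.0015, 0.0065, 0, -0.018], [-0.004, 0.156, -0.0015, 0.0065, 0, -0.018]])

```text
clock: 9.07
position: [463.1, -103.3, 187.8]
orientation: [0.63, -0.622, 0.356, -0.3]
wrist_force: [-2.6, 0.2, 3.4]
width: 9.8
```

```bash
cat > look.py <<'E'
from h import *
k=sys.argv[1]; st()
p,R=load();p=r.observe()["position"]
n="scene";s=np.s_[100:220,290:410]
im,d=r.get_image(n)
big=cv2.resize(im[s][:,:,::-1],None,fx=5,fy=5,interpolation=cv2.INTER_CUBIC)
cv2.imwrite(f"pics/s{k}.png",big)
W=cloud(n,d)
tip=float(sys.argv[2])
best=None
X=W[s].reshape(-1,3);X=X[~np.isnan(X).any(1)]
for tp in np.arange(-.02,.62,.01):
    x,y,z=trayax(tp);L=(X-pivot)@np.c_[x,y,z]
    c=((abs(L[:,1])<56)&(L[:,0]>-70)&(L[:,0]<20)&(abs(L[:,2]+1.)<1.5)).sum()
    if best is None or c>best[0]: best=(c,tp)
print("tip est",best)
E
python3 look.py 4 0.06
python3 - <<'E'
from h import *
for uv in((567,68),(587,85),(608,102),(630,118),(652,130)):
    p=at_z("top",(205+uv[0]/3.5-.5,140+uv[1]/3.5-.5),145);x,y,z=trayax(0);print((p-pivot)@x+72,(p-pivot)@y,(p-pivot)@z)
E
```

```text
t 9.07 p [ 463.11 -103.27  187.77] err [-13.01   9.15 -92.05] roterr deg [ 1.16 -0.01 -3.22] q [-0.26  0.3   1.94  0.03  0.98  0.68] F [-2.55  0.15  3.42] T [0.1  0.21 0.05] w 9.8
tip est (np.int64(107), np.float64(0.06))
99.50389555985643 37.10457560755097 10.775261938382325
97.82701194239338 18.07911571529352 10.538952321317282
96.58126689260399 -1.474783777798256 10.363399568215804
96.36314624211985 -21.1341484374102 10.332661592811247
98.5373301871373 -39.06315791445372 10.639051714418693
```

View pics/s4.png

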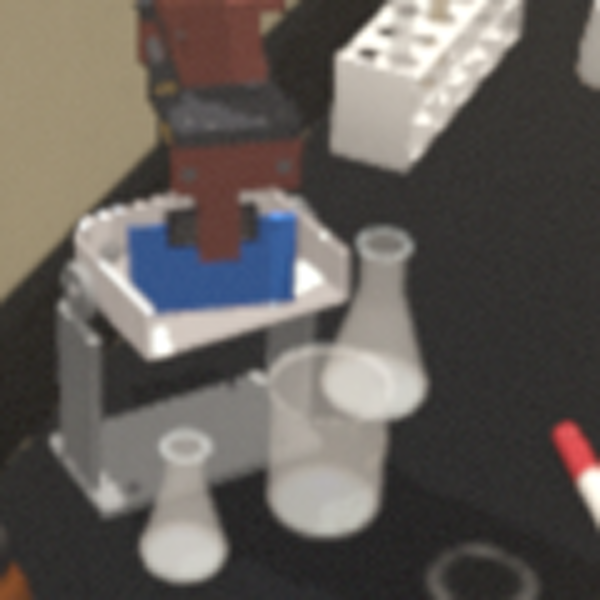

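Run:
```python
from h import *
applied([-0.004, 0.156, -0.0015, 0.0065, 0, -0.018]);st()
for tip in(.09,.12,.13,.14,.15,.16,.17,.18,.2,.22):
    p,R=cardpose(tip,22,8.5,20,lz=-.5);print(tip,row(p,R))
```

```text
t 9.12 p [ 463.15 -103.29  187.69] err [-0.25  0.12  0.2 ] roterr deg [-0.02 -0.    0.03] q [-0.26  0.3   1.94  0.03  0.98  0.68] F [-0.97  0.26  3.1 ] T [0.12 0.22 0.08] w 9.5
0.09 [-0.0022, 0.0025, -0.0008, 0.0032, 0.0, -0.0089]
0.12 [-0.0042, 0.0051, -0.0015, 0.0065, 0.0, -0.0179]
0.13 [-0.0049, 0.006, -0.0018, 0.0076, 0.0, -0.0209]
0.14 [-0.0055, 0.0069, -0.002, 0.0087, 0.0, -0.0239]
0.15 [-0.0062, 0.0078, -0.0022, 0.0098, 0.0, -0.0269]
0.16 [-0.0068, 0.0087, -0.0025, 0.0109, 0.0, -0.0298]
0.17 [-0.0075, 0.0096, -0.0027, 0.012, 0.0, -0.0328]
0.18 [-0.0081, 0.0105, -0.0029, 0.013, 0.0, -0.0358]
0.2 [-0.0093, 0.0123, -0.0034, 0.0152, 0.0, -0.0418]
0.22 [-0.0105, 0.0142, -0.0038, 0.0174, 0.0, -0.0478]
```

Tip to 0.17, slightly past level, and hold there.

Request:
arm_command(deltas=[[-0.0022, 0.0025, -0.0008, 0.0032, 0, -0.009], [-0.0042, 0.0051, -0.0015, 0.0065, 0, -0.018], [-0.0049, 0.006, -0.0018, 0.0076, 0, -0.021], [-0.0055, 0.0069, -0.002, 0.0087, 0, -0.024], [-0.0059, 0.0074, -0.0021, 0.0093, 0, -0.0254], [-0.0062, 0.0078, -0.0022, 0.0098, 0, -0.027], [-0.0065, 0.0083, -0.0024, 0.0104, 0, -0.0284], [-0.0068, 0.0087, -0.0025, 0.0109, 0, -0.03], [-0.0072, 0.0092, -0.0026, 0.0115, 0, -0.0314], [-0.0075, 0.0096, -0.0027, 0.012, 0, -0.033], [-0.0075, 0.0096, -0.0027, 0.012, 0, -0.033], [-0.0075, 0.0096, -0.0027, 0.012, 0, -0.033]])

```text
clock: 10.62
position: [459.2, -100.4, 182.2]
orientation: [-0.625, 0.628, -0.317, 0.339]
wrist_force: [-0.4, -0.9, 4.8]
width: 10.2
```

```bash
python3 - <<'E'
from h import *
applied([-0.0075, 0.0096, -0.0027, 0.012, 0, -0.033])
for tip in(.18,.19,.2,.22,.24,.26,.28,.3,.35,.4):
    p,R=cardpose(tip,22,8.5,20,lz=-.5);print(tip,row(p,R))
E
python3 look.py 5 .17
```

```text
0.18 [-0.0007, 0.0008, -0.0002, 0.001, 0.0, -0.0028]
0.19 [-0.0014, 0.0017, -0.0005, 0.0021, 0.0, -0.0058]
0.2 [-0.0021, 0.0025, -0.0007, 0.0032, 0.0, -0.0088]
0.22 [-0.0034, 0.0042, -0.0012, 0.0054, 0.0, -0.0148]
0.24 [-0.0047, 0.006, -0.0017, 0.0076, 0.0, -0.0208]
0.26 [-0.006, 0.0078, -0.0022, 0.0098, 0.0, -0.0268]
0.28 [-0.0073, 0.0096, -0.0027, 0.0119, 0.0, -0.0327]
0.3 [-0.0085, 0.0114, -0.0031, 0.0141, 0.0, -0.0387]
0.35 [-0.0115, 0.0161, -0.0042, 0.0196, 0.0, -0.0537]
0.4 [-0.0141, 0.021, -0.0051, 0.025, 0.0, -0.0686]
t 10.62 p [ 459.18 -100.39  182.17] err [ 0.04 -0.02  0.04] roterr deg [ 0.  0. -0.] q [-0.23  0.26  2.02 -0.02  0.84  0.74] F [-0.43 -0.89  4.82] T [-0.16 -0.13 -0.04] w 10.2
tip est (np.int64(124), np.float64(0.18000000000000002))
```

View pics/s5.png

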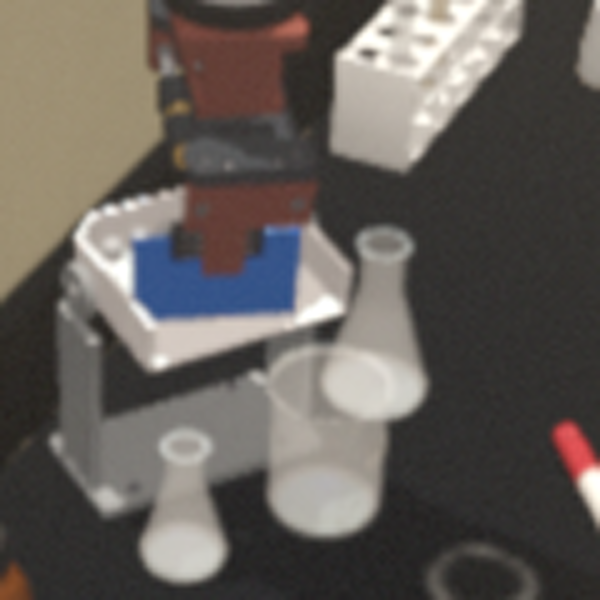

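Request:
arm_command(deltas=[[-0.0004, 0.0004, -0.0001, 0.0005, 0, -0.0014], [-0.0007, 0.0008, -0.0002, 0.001, 0, -0.0028], [-0.0011, 0.0013, -0.0004, 0.0016, 0, -0.0043], [-0.0014, 0.0017, -0.0005, 0.0021, 0, -0.0058], [-0.0014, 0.0017, -0.0005, 0.0021, 0, -0.0058], [-0.0014, 0.0017, -0.0005, 0.0021, 0, -0.0058], [-0.0014, 0.0017, -0.0005, 0.0021, 0, -0.0058], [-0.0014, 0.0017, -0.0005, 0.0021, 0, -0.0058]])

```text
clock: 11.68
position: [458.4, -99.9, 181.1]
orientation: [-0.624, 0.629, -0.311, 0.346]
wrist_force: [-0.1, -0.8, 5.1]
width: 9.8
```

```bash
python3 - <<'E'
from h import *
applied([-0.0014, 0.0017, -0.0005, 0.0021, 0, -0.0058])
E
python3 look.py 6 .17
```

```text
t 11.68 p [458.43 -99.86 181.06] err [-0.01  0.02 -0.03] roterr deg [-0.    0.    0.01] q [-0.23  0.25  2.03 -0.03  0.81  0.76] F [-0.15 -0.81  5.09] T [-0.14 -0.24 -0.02] w 9.8
tip est (np.int64(120), np.float64(0.19))
```

View pics/s6.png

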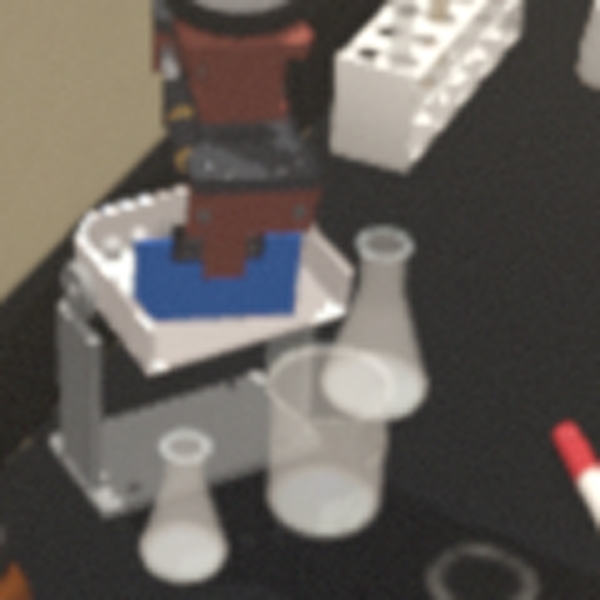

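Run:
```python
from h import *
for tip in(.2,.21,.22,.23,.24,.25,.26,.28,.3):
    p,R=cardpose(tip,22,8.5,20,lz=-.5);print(tip,row(p,R))
```

```text
0.2 [-0.0007, 0.0008, -0.0003, 0.0011, 0.0, -0.003]
0.21 [-0.0014, 0.0016, -0.0005, 0.0022, 0.0, -0.006]
0.22 [-0.0021, 0.0025, -0.0008, 0.0033, 0.0, -0.009]
0.23 [-0.0027, 0.0033, -0.001, 0.0044, 0.0, -0.012]
0.24 [-0.0034, 0.0042, -0.0013, 0.0055, 0.0, -0.015]
0.25 [-0.0041, 0.0051, -0.0015, 0.0066, 0.0, -0.018]
0.26 [-0.0048, 0.006, -0.0017, 0.0077, 0.0, -0.021]
0.28 [-0.006, 0.0077, -0.0022, 0.0098, 0.0, -0.0269]
0.3 [-0.0073, 0.0096, -0.0027, 0.012, 0.0, -0.0329]
```

Request:
arm_command(deltas=[[-0.0004, 0.0004, -0.0002, 0.0006, 0, -0.0015], [-0.0007, 0.0008, -0.0003, 0.0011, 0, -0.003], [-0.0011, 0.0012, -0.0004, 0.0017, 0, -0.0045], [-0.0014, 0.0016, -0.0005, 0.0022, 0, -0.006], [-0.0014, 0.0016, -0.0005, 0.0022, 0, -0.006], [-0.0014, 0.0016, -0.0005, 0.0022, 0, -0.006], [-0.0014, 0.0016, -0.0005, 0.0022, 0, -0.006], [-0.0014, 0.0016, -0.0005, 0.0022, 0, -0.006]])

```text
clock: 12.72
position: [457.8, -99.4, 180.1]
orientation: [-0.623, 0.629, -0.303, 0.352]
wrist_force: [0.4, -0.7, 4.1]
width: 9.6
```

```bash
python3 - <<'E'
from h import *
applied([-0.0014, 0.0016, -0.0005, 0.0022, 0, -0.006])
E
python3 look.py 7 .17
```

```text
t 12.72 p [457.78 -99.38 180.07] err [ 0.02  0.   -0.01] roterr deg [-0.  0.  0.] q [-0.22  0.24  2.05 -0.04  0.79  0.77] F [ 0.42 -0.72  4.12] T [-0.02 -0.23 -0.03] w 9.6
tip est (np.int64(112), np.float64(0.21000000000000002))
```

View pics/s7.png

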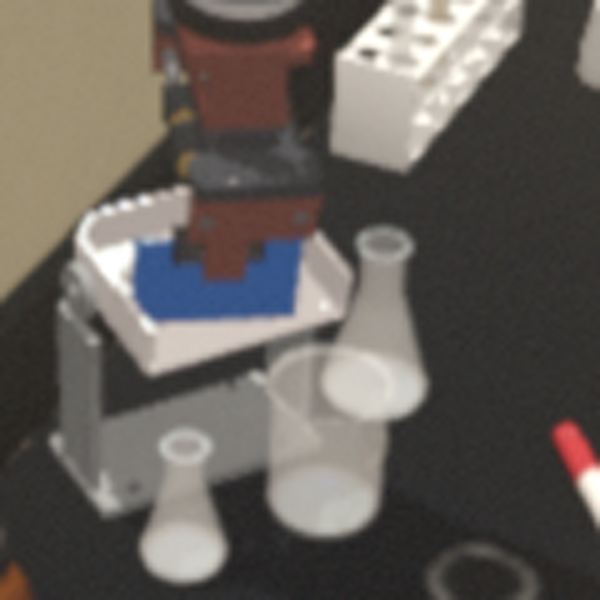

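Balls are moving now (one at (125,270) near the card's left end, and a speck at the gap (328,305)). Hold.

Request:
arm_command(deltas=[[0, 0, 0, 0, 0, 0], [0, 0, 0, 0, 0, 0], [0, 0, 0, 0, 0, 0], [0, 0, 0, 0, 0, 0], [0, 0, 0, 0, 0, 0], [0, 0, 0, 0, 0, 0], [0, 0, 0, 0, 0, 0], [0, 0, 0, 0, 0, 0]])

```text
clock: 13.78
position: [457.8, -99.4, 180.1]
orientation: [-0.623, 0.629, -0.303, 0.352]
wrist_force: [0.4, 0.0, 3.7]
width: 9.8
```

```bash
python3 look.py 8 .17
```

```text
t 13.78 p [457.77 -99.37 180.07] err [ 0.01  0.02 -0.01] roterr deg [0. 0. 0.] q [-0.22  0.24  2.05 -0.04  0.79  0.77] F [0.45 0.02 3.65] T [-0.04 -0.32  0.  ] w 9.8
tip est (np.int64(106), np.float64(0.22))
```

View pics/s8.png

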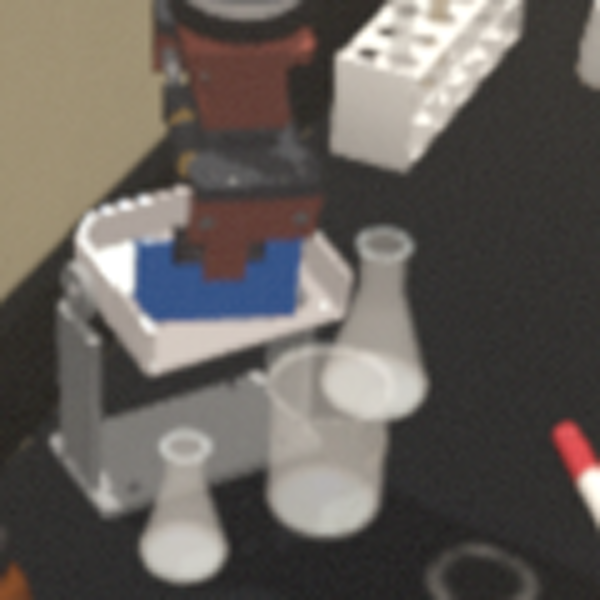

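Run:
```python
from h import *
for tip in(.22,.23,.24,.25,.26,.28,.3):
    p,R=cardpose(tip,22,8.5,20,lz=-.5);print(tip,row(p,R))
```

```text
0.22 [-0.0007, 0.0009, -0.0003, 0.0011, 0.0, -0.003]
0.23 [-0.0014, 0.0017, -0.0005, 0.0022, 0.0, -0.006]
0.24 [-0.0021, 0.0026, -0.0008, 0.0033, 0.0, -0.009]
0.25 [-0.0028, 0.0034, -0.001, 0.0044, 0.0, -0.012]
0.26 [-0.0034, 0.0043, -0.0013, 0.0055, 0.0, -0.015]
0.28 [-0.0048, 0.006, -0.0018, 0.0076, 0.0, -0.0209]
0.3 [-0.0061, 0.0078, -0.0022, 0.0098, 0.0, -0.0269]
```

Request:
arm_command(deltas=[[-0.0003, 0.0004, -0.0001, 0.0005, 0, -0.0015], [-0.0007, 0.0008, -0.0002, 0.0011, 0, -0.003], [-0.001, 0.0012, -0.0004, 0.0017, 0, -0.0045], [-0.0013, 0.0017, -0.0005, 0.0022, 0, -0.006], [-0.0017, 0.0021, -0.0006, 0.0027, 0, -0.0075], [-0.002, 0.0026, -0.0008, 0.0033, 0, -0.009], [-0.002, 0.0026, -0.0008, 0.0033, 0, -0.009], [-0.002, 0.0026, -0.0008, 0.0033, 0, -0.009]])

```text
clock: 14.82
position: [456.7, -98.7, 178.4]
orientation: [-0.621, 0.63, -0.293, 0.363]
wrist_force: [-0.6, 0.1, 4.3]
width: 9.6
```

```bash
python3 - <<'E'
from h import *
applied([-0.002, 0.0026, -0.0008, 0.0033, 0, -0.009])
E
python3 look.py 9 .17
```

```text
t 14.82 p [456.73 -98.71 178.41] err [-0.04  0.03 -0.02] roterr deg [-0.   -0.    0.01] q [-0.21  0.23  2.07 -0.06  0.75  0.79] F [-0.58  0.07  4.25] T [ 0.04 -0.24 -0.02] w 9.6
tip est (np.int64(108), np.float64(0.24000000000000002))
```

View pics/s9.png

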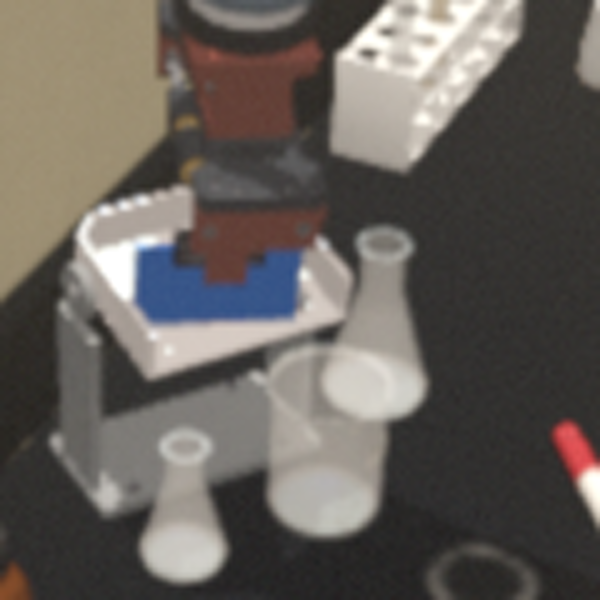

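Run:
```python
from h import *
for n,s in (("scene",np.s_[140:215,300:375]),("top",np.s_[130:240,310:430])):
    im,d=r.get_image(n)
    cv2.imwrite(f"pics/{n}10.png",cv2.resize(im[s][:,:,::-1],None,fx=8 if n=="scene" else 5,fy=8 if n=="scene" else 5,interpolation=cv2.INTER_NEAREST))
```

```text
(no output)
```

View pics/scene10.png

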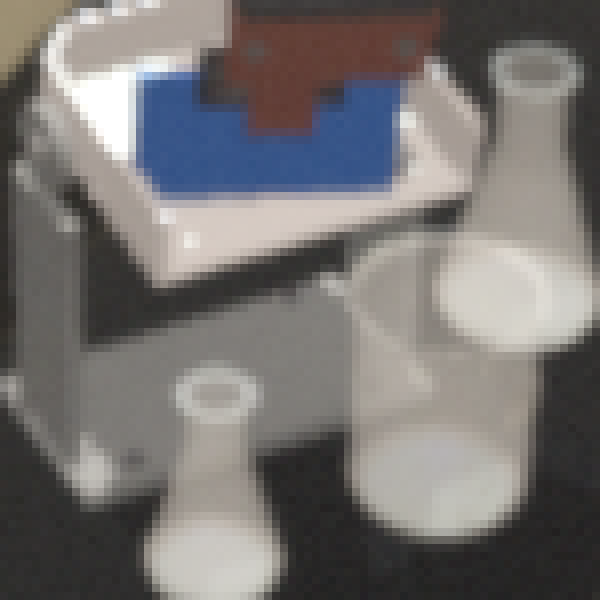

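View pics/top10.png

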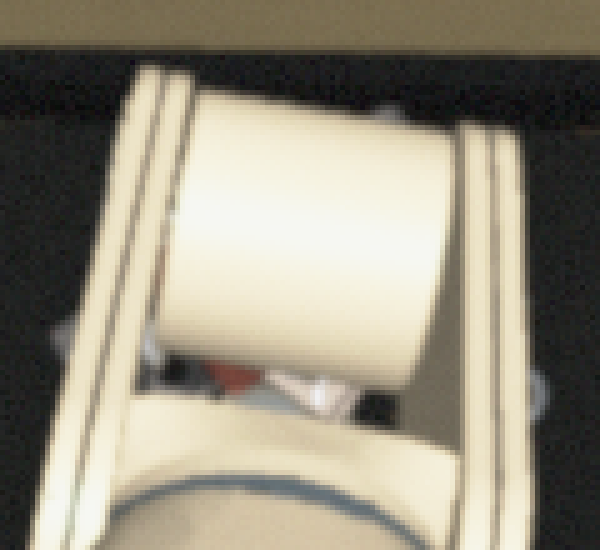

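Run:
```python
from h import *
x,y,z=trayax(.24)
for uv in((300+405/8-.5,140+155/8-.5),(300+410/8-.5,140+125/8-.5)):
    o,d=ray("scene",uv);P=pivot+7*z; p=o+d*((P-o)@z)/(d@z);print((p-pivot)@x+72,(p-pivot)@y)
# card corners now
p,R=load(); f=p+46*R[:,1];yk=np.cross(-R[:,1],R[:,0])
for s in(-1,1):
    c=f+s*47.5*yk;print("corner",(c-pivot)@x+72,(c-pivot)@y,(c-pivot)@z,proj("scene",c)[0], (proj("scene",c)[0]+.5-[300,140])*8)
for ly in(-60,60): print((proj("scene",trayP(.24,0,ly,0))[0]+.5-[300,140])*8)
```

```text
14.653867341533747 -44.48883114317657
28.395588034800568 -54.27697512040269
corner 5.793948344791573 -36.1625950544701 -0.5237447525034026 [348.85 163.51] [394.8  192.07]
corner 38.28519246485381 53.10844731150316 -0.5166438283742175 [315.72 164.82] [129.73 202.54]
[461.01 183.3 ]
[161.25 273.91]
```

Run:
```python
from h import *
for f in(.25,.5,.75,1):
    p,R=cardpose(.24,22+3*f,8.5+3.5*f,20+8*f,lz=-.5);print(f,row(p,R))
k=json.load(open("k.json"));qq=r.observe()["joint_positions"]
for tip in(.24,.35,.45,.5,.55):
    p,R=cardpose(tip,25,12,28);qq,e=ik(p,R,k,qq);print(tip,qq,e)
```

```text
0.25 [0.0006, -0.0, 0.0018, -0.0, 0.0111, 0.0]
0.5 [0.0013, -0.0, 0.0036, -0.0, 0.0222, 0.0]
0.75 [0.002, -0.0, 0.0054, -0.0, 0.0333, 0.0]
1 [0.0026, -0.0, 0.0072, -0.0, 0.0444, 0.0]
0.24 [-0.18  0.24  2.06 -0.06  0.75  0.97] 8.860487698370633e-12
0.35 [-0.15  0.21  2.14 -0.16  0.61  1.08] 2.5579538487363606e-15
0.45 [-0.11  0.2   2.2  -0.32  0.49  1.26] 2.489741746103391e-13
0.5 [-0.09  0.2   2.23 -0.43  0.43  1.38] 9.011804077724254e-10
0.55 [-0.07  0.2   2.26 -0.59  0.38  1.55] 2.842170943040401e-15
```

Request:
arm_command(deltas=[[0.0006, 0, 0.0018, 0, 0.0111, 0], [0.0013, 0, 0.0036, 0, 0.0222, 0], [0.0016, 0, 0.0045, 0, 0.0277, 0], [0.002, 0, 0.0054, 0, 0.0333, 0], [0.002, 0, 0.0054, 0, 0.0333, 0], [0.002, 0, 0.0054, 0, 0.0333, 0]])

```text
clock: 15.72
position: [460.2, -97.9, 178.7]
orientation: [-0.605, 0.61, -0.325, 0.395]
wrist_force: [-2.7, 0.5, 5.5]
width: 9.7
```

```bash
python3 - <<'E'
from h import *
applied([0.002, 0, 0.0054, 0, 0.0333, 0])
E
python3 look.py 11 .17
```

```text
t 15.72 p [460.18 -97.91 178.72] err [ 0.07 -0.04  0.07] roterr deg [ 0.01 -0.01 -0.01] q [-0.21  0.24  2.06 -0.06  0.75  0.9 ] F [-2.66  0.46  5.49] T [0.16 0.36 0.05] w 9.7
tip est (np.int64(113), np.float64(0.25))
```

View pics/s11.png

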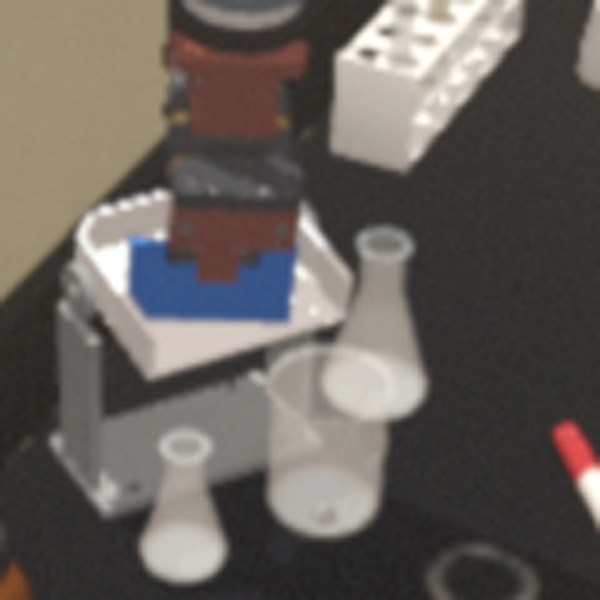

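One ball is in the beaker (325,510), with more near the gap. Hold a little, then continue to slant 28°.

Request:
arm_command(deltas=[[0, 0, 0, 0, 0, 0], [0, 0, 0, 0, 0, 0], [0, 0, 0, 0, 0, 0], [0.0003, 0, 0.0009, 0, 0.0055, 0], [0.0006, 0, 0.0018, 0, 0.011, 0], [0.0006, 0, 0.0018, 0, 0.011, 0], [0.0006, 0, 0.0018, 0, 0.011, 0], [0.0006, 0, 0.0018, 0, 0.011, 0], [0.0006, 0, 0.0018, 0, 0.011, 0]])

```text
clock: 16.9
position: [461.1, -97.6, 178.7]
orientation: [-0.599, 0.604, -0.335, 0.406]
wrist_force: [-2.8, 0.2, 5.8]
width: 9.6
```

```bash
python3 - <<'E'
from h import *
applied([0.0006, 0, 0.0018, 0, 0.011, 0])
for tip in(.26,.28,.3,.32,.35,.38,.4,.42,.45,.5):
    p,R=cardpose(tip,25,12,28,lz=-.5);print(tip,row(p,R))
E
python3 look.py 12 .17
```

```text
0.26 [-0.0015, 0.0015, -0.0006, 0.003, 0.0001, -0.0056]
0.28 [-0.0028, 0.0032, -0.0013, 0.0059, 0.0001, -0.0112]
0.3 [-0.0041, 0.0048, -0.002, 0.0089, 0.0001, -0.0168]
0.32 [-0.0053, 0.0065, -0.0027, 0.0119, 0.0001, -0.0225]
0.35 [-0.0071, 0.009, -0.0036, 0.0164, 0.0001, -0.0309]
0.38 [-0.0088, 0.0116, -0.0045, 0.0209, 0.0001, -0.0393]
0.4 [-0.01, 0.0134, -0.0051, 0.0239, 0.0001, -0.045]
0.42 [-0.011, 0.0152, -0.0057, 0.0269, 0.0001, -0.0506]
0.45 [-0.0126, 0.018, -0.0065, 0.0313, 0.0001, -0.059]
0.5 [-0.0151, 0.0227, -0.0078, 0.0388, 0.0001, -0.0731]
t 16.9 p [461.05 -97.6  178.71] err [-0.17  0.07 -0.02] roterr deg [-0.01 -0.01  0.02] q [-0.21  0.24  2.06 -0.06  0.75  0.94] F [-2.85  0.19  5.8 ] T [0.2  0.48 0.02] w 9.6
tip est (np.int64(114), np.float64(0.24000000000000002))
```

View pics/s12.png

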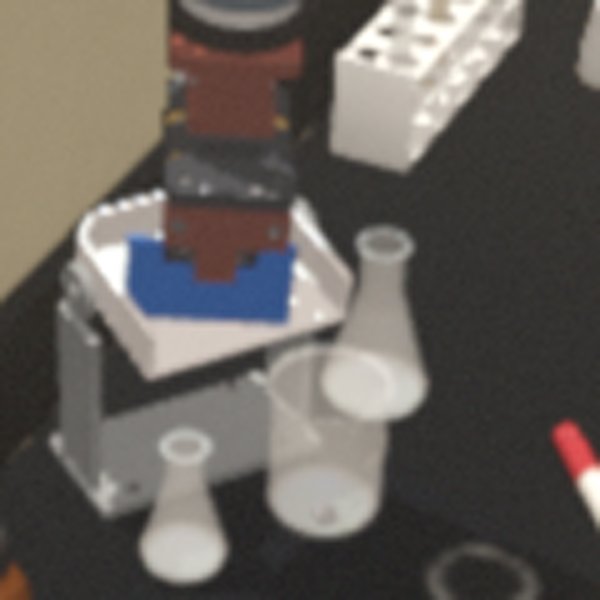

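Request:
arm_command(deltas=[[-0.0008, 0.0008, -0.0003, 0.0015, 0, -0.0028], [-0.0015, 0.0015, -0.0006, 0.003, 0, -0.0056], [-0.0021, 0.0024, -0.001, 0.0045, 0, -0.0084], [-0.0028, 0.0032, -0.0013, 0.0059, 0, -0.0112], [-0.0034, 0.004, -0.0016, 0.0074, 0, -0.014], [-0.0041, 0.0048, -0.002, 0.0089, 0, -0.0168], [-0.0047, 0.0057, -0.0023, 0.0104, 0, -0.0196], [-0.0053, 0.0065, -0.0027, 0.0119, 0, -0.0225], [-0.0053, 0.0065, -0.0027, 0.0119, 0, -0.0225], [-0.0053, 0.0065, -0.0027, 0.0119, 0, -0.0225], [-0.0053, 0.0065, -0.0027, 0.0119, 0, -0.0225]])

```text
clock: 18.32
position: [458.8, -95.9, 174.7]
orientation: [-0.596, 0.604, -0.306, 0.433]
wrist_force: [-3.5, 0.1, 6.9]
width: 10.1
```

```bash
python3 - <<'E'
from h import *
applied([-0.0053, 0.0065, -0.0027, 0.0119, 0, -0.0225])
E
sed -i 's/np.s_\[100:220,290:410\]/np.s_[130:215,300:375]/; s/fx=5,fy=5/fx=7,fy=7/' look.py
python3 look.py 13 .17
```

```text
t 18.32 p [458.84 -95.86 174.7 ] err [ 0.16 -0.07  0.2 ] roterr deg [ 0.02  0.   -0.02] q [-0.18  0.22  2.11 -0.12  0.65  1.01] F [-3.48  0.07  6.85] T [ 0.    0.42 -0.03] w 10.1
tip est (np.int64(106), np.float64(0.33))
```

View pics/s13.png

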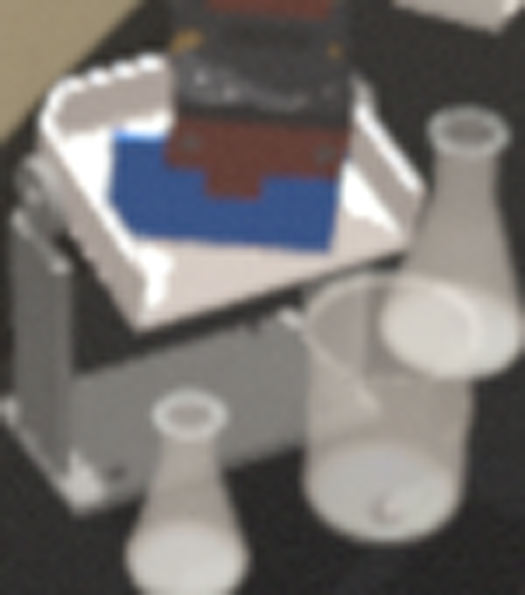

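```bash
cat > zb.py <<'E'
from h import *
k=sys.argv[1]
im,d=r.get_image("scene");a=im[160:215,335:375][:,:,::-1];b=im[135:170,305:365][:,:,::-1]
def g(a,f): 
    a=cv2.resize(a,None,fx=f,fy=f,interpolation=cv2.INTER_CUBIC).astype(float);return np.clip((a-60)*1.3,0,255).astype(np.uint8)
A=g(a,9);B=cv2.resize(b,None,fx=7,fy=7,interpolation=cv2.INTER_CUBIC)
o=np.zeros((max(A.shape[0],B.shape[0]),A.shape[1]+B.shape[1],3),np.uint8);o[:A.shape[0],:A.shape[1]]=A;o[:B.shape[0],A.shape[1]:]=B
cv2.imwrite(f"pics/z{k}.png",o)
E
python3 zb.py 13
```

```text
(no output)
```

View pics/z13.png

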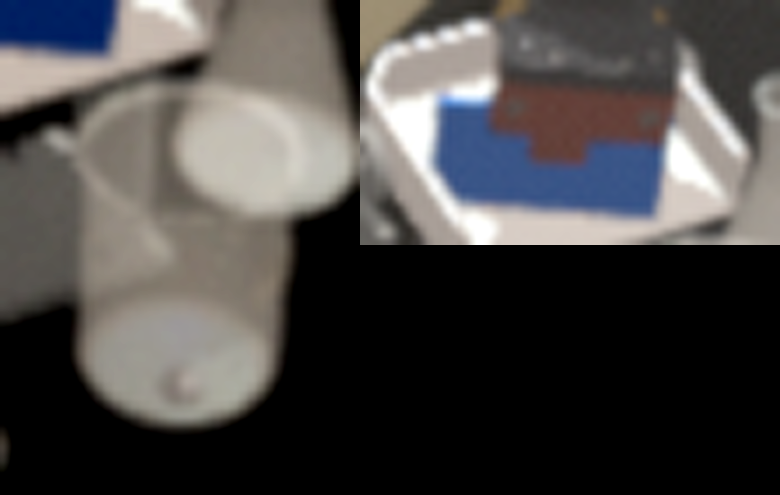

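Run:
```python
from h import *
for tip in(.34,.36,.38,.4,.42,.45,.48,.5):
    p,R=cardpose(tip,25,12,28,lz=-.5);print(tip,row(p,R))
```

```text
0.34 [-0.0013, 0.0016, -0.0007, 0.003, 0.0001, -0.0056]
0.36 [-0.0026, 0.0032, -0.0013, 0.006, 0.0001, -0.0112]
0.38 [-0.0039, 0.0048, -0.002, 0.009, 0.0001, -0.0168]
0.4 [-0.0051, 0.0065, -0.0027, 0.012, 0.0001, -0.0225]
0.42 [-0.0063, 0.0082, -0.0033, 0.015, 0.0001, -0.0281]
0.45 [-0.0081, 0.0108, -0.0043, 0.0194, 0.0001, -0.0365]
0.48 [-0.0098, 0.0134, -0.0052, 0.0239, 0.0001, -0.0449]
0.5 [-0.0109, 0.0152, -0.0057, 0.0269, 0.0001, -0.0506]
```

Request:
arm_command(deltas=[[-0.0013, 0.0016, -0.0007, 0.003, 0, -0.0056], [-0.0026, 0.0032, -0.0013, 0.006, 0, -0.0112], [-0.0039, 0.0048, -0.002, 0.009, 0, -0.0168], [-0.0051, 0.0065, -0.0027, 0.012, 0, -0.0225], [-0.0063, 0.0082, -0.0033, 0.015, 0, -0.0281], [-0.0063, 0.0082, -0.0033, 0.015, 0, -0.0281], [-0.0063, 0.0082, -0.0033, 0.015, 0, -0.0281], [-0.0063, 0.0082, -0.0033, 0.015, 0, -0.0281]])

```text
clock: 19.42
position: [456.4, -93.9, 169.2]
orientation: [-0.59, 0.602, -0.268, 0.466]
wrist_force: [-3.6, 1.0, 7.2]
width: 9.6
```

```bash
python3 - <<'E'
from h import *
applied([-0.0063, 0.0082, -0.0033, 0.015, 0, -0.0281])
E
python3 look.py 14 .17; python3 zb.py 14
```

```text
t 19.43 p [456.36 -93.88 169.21] err [ 0.37 -0.02  0.32] roterr deg [ 0.05  0.   -0.03] q [-0.15  0.2   2.18 -0.25  0.52  1.16] F [-3.61  1.04  7.18] T [ 0.07  0.25 -0.13] w 9.6
tip est (np.int64(126), np.float64(0.43))
```

View pics/z14.png

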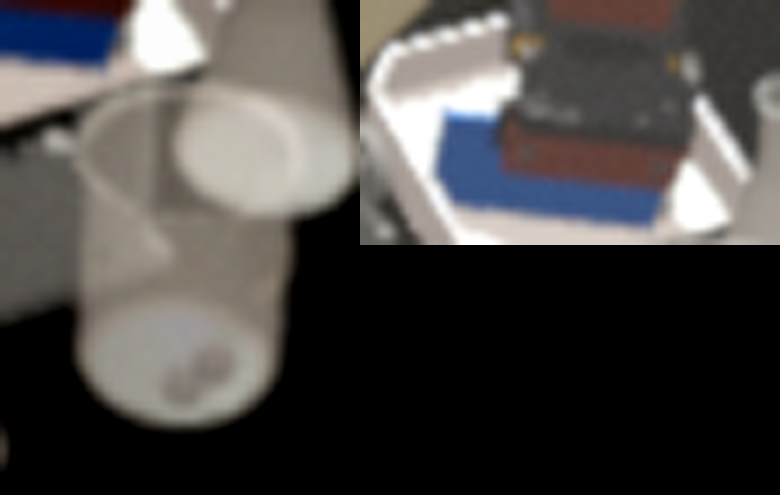

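Run:
```python
from h import *
for tip in(.44,.46,.48,.5,.52,.54):
    p,R=cardpose(tip,25,12,28,lz=-.5);print(tip,row(p,R))
```

```text
0.44 [-0.0014, 0.0015, -0.0007, 0.0029, 0.0001, -0.0056]
0.46 [-0.0027, 0.0032, -0.0014, 0.0059, 0.0001, -0.0112]
0.48 [-0.0039, 0.0048, -0.0021, 0.0089, 0.0001, -0.0168]
0.5 [-0.0052, 0.0065, -0.0027, 0.0119, 0.0001, -0.0225]
0.52 [-0.0064, 0.0082, -0.0034, 0.0149, 0.0001, -0.0281]
0.54 [-0.0076, 0.0099, -0.004, 0.0179, 0.0001, -0.0337]
```

Request:
arm_command(deltas=[[-0.0007, 0.0008, -0.0004, 0.0015, 0, -0.0028], [-0.0014, 0.0015, -0.0007, 0.0029, 0, -0.0056], [-0.002, 0.0024, -0.0011, 0.0044, 0, -0.0084], [-0.0027, 0.0032, -0.0014, 0.0059, 0, -0.0112], [-0.0033, 0.004, -0.0018, 0.0074, 0, -0.014], [-0.0039, 0.0048, -0.0021, 0.0089, 0, -0.0168], [-0.0046, 0.0057, -0.0024, 0.0104, 0, -0.0196], [-0.0052, 0.0065, -0.0027, 0.0119, 0, -0.0225], [-0.0058, 0.0074, -0.003, 0.0134, 0, -0.0253], [-0.0064, 0.0082, -0.0034, 0.0149, 0, -0.0281], [-0.0064, 0.0082, -0.0034, 0.0149, 0, -0.0281], [-0.0064, 0.0082, -0.0034, 0.0149, 0, -0.0281]])

```text
clock: 21.02
position: [454.0, -92.2, 163.3]
orientation: [-0.583, 0.599, -0.231, 0.498]
wrist_force: [-5.0, 0.5, 7.7]
width: 9.8
```

```bash
python3 - <<'E'
from h import *
applied([-0.0064, 0.0082, -0.0034, 0.0149, 0, -0.0281])
E
python3 look.py 15 .17; python3 zb.py 15
```

```text
t 21.02 p [454.04 -92.24 163.34] err [ 0.35 -0.02  0.37] roterr deg [ 0.06  0.01 -0.03] q [-0.11  0.2   2.25 -0.48  0.4   1.41] F [-4.97  0.54  7.66] T [-0.15  0.21 -0.08] w 9.8
tip est (np.int64(120), np.float64(0.53))
```

View pics/z15.png

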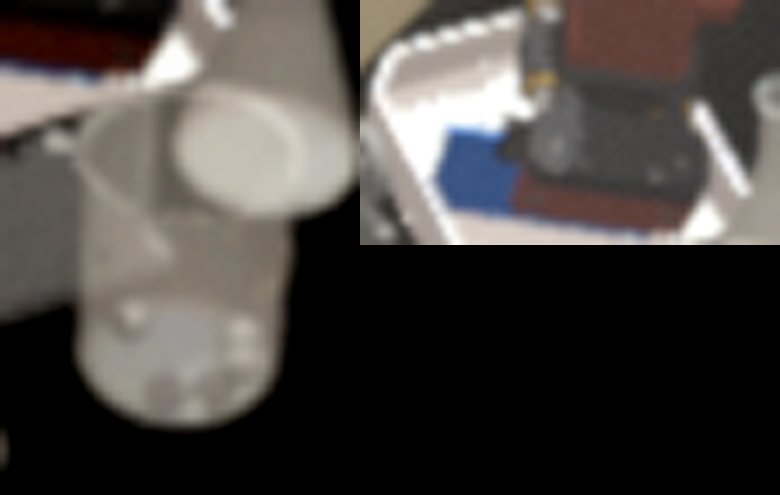

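View pics/s15.png

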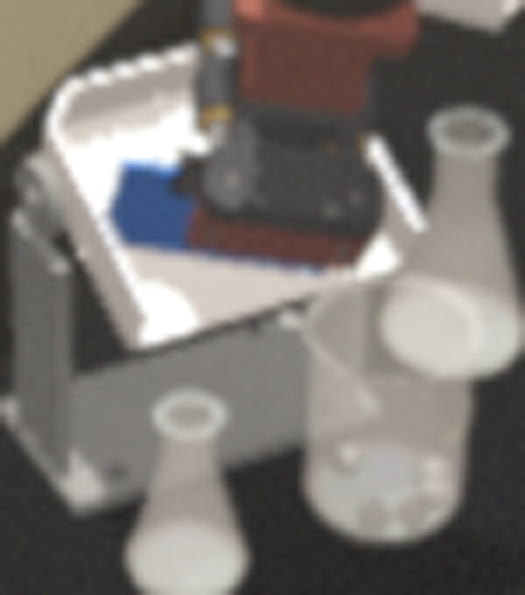

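Request:
arm_command(deltas=[[0, 0, 0, 0, 0, 0], [0, 0, 0, 0, 0, 0], [0, 0, 0, 0, 0, 0], [0, 0, 0, 0, 0, 0], [0, 0, 0, 0, 0, 0], [0, 0, 0, 0, 0, 0], [0, 0, 0, 0, 0, 0], [0, 0, 0, 0, 0, 0]])

```text
clock: 22.12
position: [454.0, -92.3, 163.3]
orientation: [-0.583, 0.599, -0.231, 0.498]
wrist_force: [-4.5, 0.3, 8.6]
width: 9.9
```

```bash
python3 zb.py 16
python3 - <<'E'
from h import *
im,d=r.get_image("scene")
cv2.imwrite("pics/bk.png",cv2.resize(im[185:212,340:372][:,:,::-1],None,fx=20,fy=20,interpolation=cv2.INTER_NEAREST))
print(r.observe()["clock"])
E
```

```text
22.225
```

View pics/z16.png

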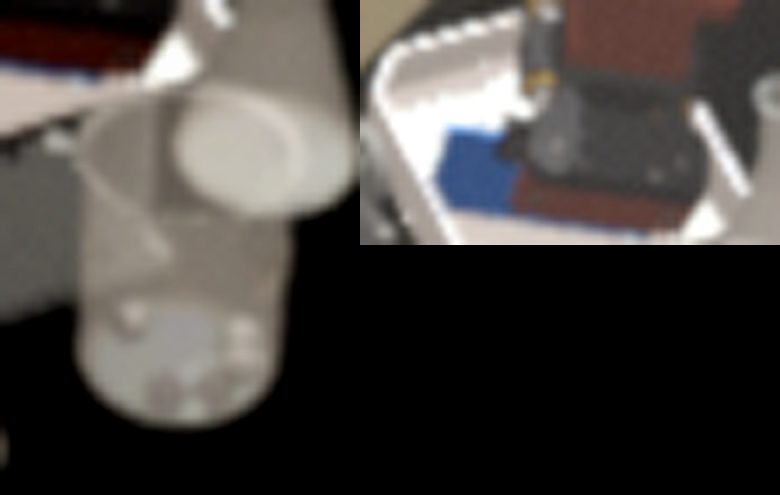

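View pics/bk.png

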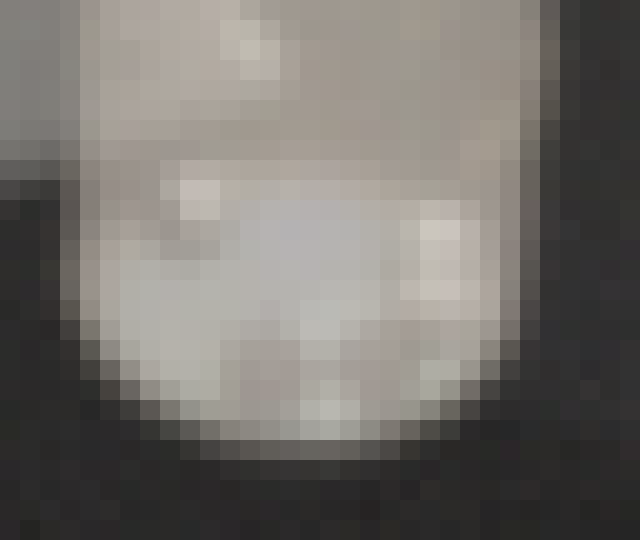

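Run:
```python
from h import *
for tip,lx,ly,s in((.52,26,12,32),(.55,26,12,32),(.55,25,12,28)):
    p,R=cardpose(tip,lx,ly,s,lz=-.5);print(tip,s,row(p,R))
```

```text
0.52 32 [0.0015, -0.0, 0.0008, -0.0, 0.0224, 0.0]
0.55 32 [-0.0005, 0.0023, -0.0003, 0.0048, 0.0224, -0.0083]
0.55 28 [-0.0019, 0.0024, -0.001, 0.0045, 0.0001, -0.0084]
```

Request:
arm_command(deltas=[[0.0008, 0, 0.0004, 0, 0.0112, 0], [0.0015, 0, 0.0008, 0, 0.0224, 0], [0.0005, 0.0011, 0.0002, 0.0024, 0.0224, -0.0042], [-0.0005, 0.0023, -0.0003, 0.0048, 0.0224, -0.0083], [-0.0005, 0.0023, -0.0003, 0.0048, 0.0224, -0.0083], [-0.0005, 0.0023, -0.0003, 0.0048, 0.0224, -0.0083], [-0.0005, 0.0023, -0.0003, 0.0048, 0.0224, -0.0083], [-0.0005, 0.0023, -0.0003, 0.0048, 0.0224, -0.0083], [-0.0005, 0.0023, -0.0003, 0.0048, 0.0224, -0.0083]])

```text
clock: 23.35
position: [453.9, -92.0, 161.7]
orientation: [-0.573, 0.58, -0.239, 0.528]
wrist_force: [-6.0, 3.5, 9.1]
width: 9.8
```

```bash
python3 - <<'E'
from h import *
applied([-0.0005, 0.0023, -0.0003, 0.0048, 0.0224, -0.0083])
im,d=r.get_image("scene")
a=cv2.resize(im[185:212,340:372][:,:,::-1],None,fx=14,fy=14,interpolation=cv2.INTER_NEAREST)
print(r.boxes_of("scene","ball1_center"))
cv2.imwrite("pics/bk2.png",a)
E
python3 look.py 17 .17
```

```text
[]
t 23.45 p [453.95 -92.02 161.75] err [0.12 0.33 0.2 ] roterr deg [ 0.07 -0.01  0.01] q [-0.1   0.2   2.26 -0.57  0.37  1.58] F [-6.47  3.11  8.96] T [0.36 0.27 0.18] w 9.9
tip est (np.int64(124), np.float64(0.5599999999999999))
```

View pics/s17.png

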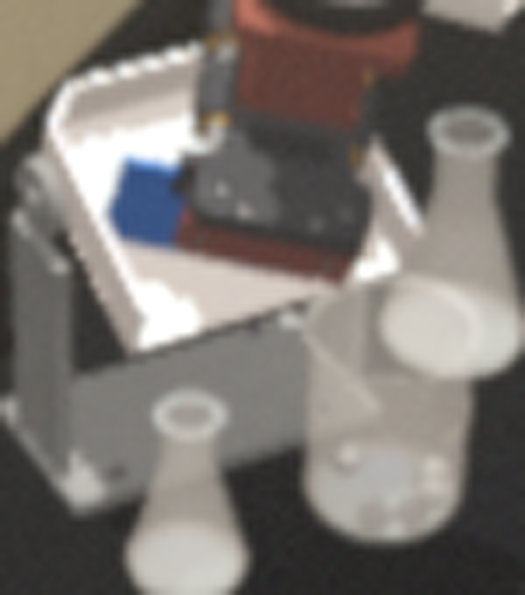

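View pics/bk2.png

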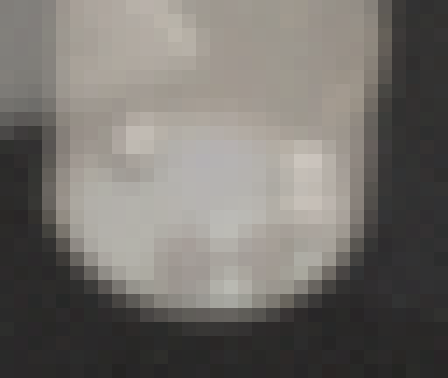

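Run:
```python
from h import *
for tip,lz in((.5,.5),(.4,.5),(.3,.5),(.2,.5),(.1,.5),(.03,.5),(0,3),(0,25),(0,60),(0,100)):
    p,R=cardpose(tip,25,12,30,lz=lz);print(tip,lz,row(p,R))
```

```text
0.5 0.5 [0.002, -0.0055, 0.0013, -0.0082, -0.0111, 0.0137]
0.4 0.5 [0.0092, -0.0125, 0.0058, -0.0246, -0.0111, 0.041]
0.3 0.5 [0.0169, -0.0186, 0.0106, -0.041, -0.0111, 0.0682]
0.2 0.5 [0.0252, -0.0238, 0.0158, -0.0574, -0.011, 0.0955]
0.1 0.5 [0.0338, -0.028, 0.0212, -0.0738, -0.011, 0.1228]
0.03 0.5 [0.04, -0.0303, 0.0251, -0.0853, -0.0109, 0.1419]
0 3 [0.0446, -0.0347, 0.0279, -0.0902, -0.0109, 0.1501]
0 25 [0.0609, -0.066, 0.0381, -0.0902, -0.0109, 0.1501]
0 60 [0.0867, -0.1157, 0.0542, -0.0902, -0.0109, 0.1501]
0 100 [0.1163, -0.1725, 0.0727, -0.0902, -0.0109, 0.1501]
```

Request:
arm_command(deltas=[[0.002, -0.0055, 0.0013, -0.0082, -0.0111, 0.0137], [0.0055, -0.009, 0.0035, -0.0164, -0.0111, 0.0274], [0.0092, -0.0125, 0.0058, -0.0246, -0.0111, 0.041], [0.013, -0.0156, 0.0082, -0.0328, -0.0111, 0.0546], [0.0169, -0.0186, 0.0106, -0.041, -0.0111, 0.0682], [0.021, -0.0212, 0.0132, -0.0492, -0.0111, 0.0818], [0.0252, -0.0238, 0.0158, -0.0574, -0.011, 0.0955], [0.0295, -0.0259, 0.0185, -0.0656, -0.011, 0.1091], [0.0338, -0.028, 0.0212, -0.0738, -0.011, 0.1228], [0.04, -0.0303, 0.0251, -0.0853, -0.011, 0.1419], [0.0446, -0.0347, 0.0279, -0.0902, -0.011, 0.1501], [0.0446, -0.0347, 0.0279, -0.0902, -0.011, 0.1501], [0.0609, -0.066, 0.0381, -0.0902, -0.011, 0.1501], [0.0867, -0.1157, 0.0542, -0.0902, -0.011, 0.1501], [0.1163, -0.1725, 0.0727, -0.0902, -0.011, 0.1501], [0.1163, -0.1725, 0.0727, -0.0902, -0.011, 0.1501], [0.1163, -0.1725, 0.0727, -0.0902, -0.011, 0.1501]])

```text
clock: 25.62
position: [481.0, -111.8, 288.4]
orientation: [0.596, -0.592, 0.43, -0.331]
wrist_force: [-0.8, 0.5, -1.1]
width: 9.8
```

```bash
python3 - <<'E'
from h import *
applied([0.1163, -0.1725, 0.0727, -0.0902, -0.011, 0.1501])
E
sed -i 's/np.s_\[130:215,300:375\]/np.s_[100:215,290:390]/; s/fx=7,fy=7/fx=5.2,fy=5.2/' look.py
python3 look.py 18 .17
cat > rowp.py <<'E'
from h import *
p,R=load()
im,d=r.get_image("scene");s=np.s_[85:180,285:380]
big=cv2.resize(im[s][:,:,::-1],None,fx=6,fy=6,interpolation=cv2.INTER_CUBIC)
f=p+46*R[:,1];yk=np.cross(-R[:,1],R[:,0])
C=[f+sy*47.5*yk-h*R[:,1] for sy,h in((-1,0),(1,0),(1,58),(-1,58))]
q=(proj("scene",np.array(C))-[s[1].start,s[0].start]+.5)*6
cv2.polylines(big,[q.astype(int)],True,(0,255,0),1);cv2.imwrite("pics/card18.png",big)
print(row(tcpE(100),RE))
E
python3 rowp.py
```

```text
t 25.62 p [ 481.02 -111.79  288.36] err [-0.72  0.32 -0.93] roterr deg [-0.04 -0.    0.02] q [-0.28  0.23  1.78  0.05  1.27  0.84] F [-0.77  0.48 -1.1 ] T [-0.06 -0.03 -0.03] w 9.8
tip est (np.int64(354), np.float64(0.0))
[-0.492, 0.1601, 0.1579, 0.0809, -0.3841, -0.1683]
```

View pics/s18.png

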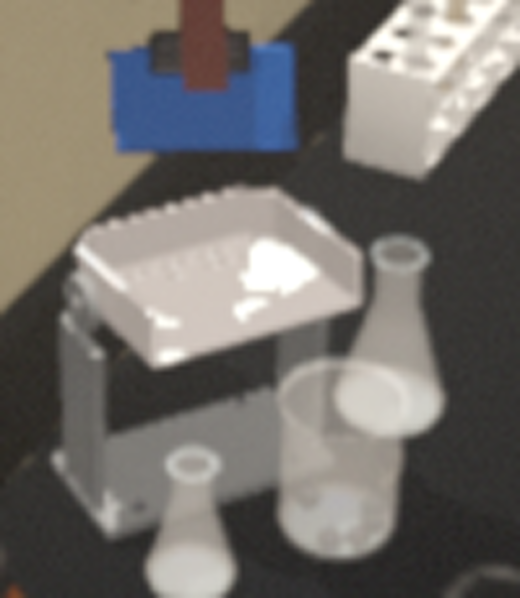

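View pics/card18.png

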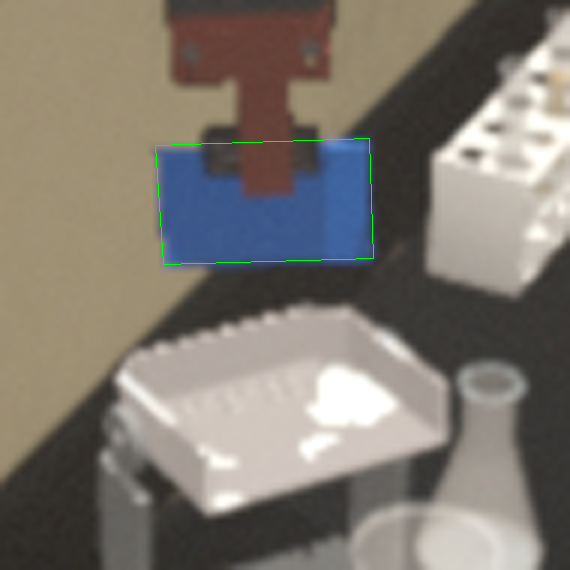

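Tray is empty and back at 0. Returning the card to the easel.

Request:
arm_command(deltas=[[-0.492, 0.1601, 0.1579, 0.0809, -0.3841, -0.1683], [-0.492, 0.1601, 0.1579, 0.0809, -0.3841, -0.1683], [-0.492, 0.1601, 0.1579, 0.0809, -0.3841, -0.1683], [-0.492, 0.1601, 0.1579, 0.0809, -0.3841, -0.1683], [-0.492, 0.1601, 0.1579, 0.0809, -0.3841, -0.1683], [-0.492, 0.1601, 0.1579, 0.0809, -0.3841, -0.1683], [-0.492, 0.1601, 0.1579, 0.0809, -0.3841, -0.1683], [-0.492, 0.1601, 0.1579, 0.0809, -0.3841, -0.1683], [-0.492, 0.1601, 0.1579, 0.0809, -0.3841, -0.1683], [-0.492, 0.1601, 0.1579, 0.0809, -0.3841, -0.1683], [-0.492, 0.1601, 0.1579, 0.0809, -0.3841, -0.1683], [-0.492, 0.1601, 0.1579, 0.0809, -0.3841, -0.1683], [-0.492, 0.1601, 0.1579, 0.0809, -0.3841, -0.1683]])

```text
clock: 27.35
position: [435.2, 202.1, 223.3]
orientation: [0.696, -0.684, -0.18, -0.125]
wrist_force: [0.3, 0.1, -0.1]
width: 9.9
```

Run:
```python
from h import *
applied([-0.492, 0.1601, 0.1579, 0.0809, -0.3841, -0.1683]); st()
for u,o in((60,1.5),(30,1.5),(10,1.5),(4,1.),(1,.3)): print(u,row(tcpE(u)+o*xc,RE))
im,d=r.get_image("scene");s=np.s_[165:290,225:345]
big=cv2.resize(im[s][:,:,::-1],None,fx=5,fy=4.7,interpolation=cv2.INTER_CUBIC);cv2.imwrite("pics/s19.png",big)
im,d=r.get_image("top");s=np.s_[140:265,305:430]
cv2.imwrite("pics/t19.png",cv2.resize(im[s][:,:,::-1],None,fx=5,fy=4.7,interpolation=cv2.INTER_CUBIC))
```

```text
t 27.35 p [435.15 202.14 223.25] err [ 0.12 -0.07  0.03] roterr deg [-0.01  0.03  0.  ] q [ 0.52  0.09  2.2  -0.4   0.49  0.76] F [ 0.27  0.1  -0.14] T [-0.03  0.1   0.02] w 9.9
60 [0.0025, 0.0666, -0.0, -0.0, 0.0, -0.0]
30 [0.0025, 0.1166, -0.0, -0.0, 0.0, -0.0]
10 [0.0025, 0.15, -0.0, -0.0, 0.0, -0.0]
4 [0.0017, 0.16, -0.0, -0.0, 0.0, -0.0]
1 [0.0005, 0.165, -0.0, -0.0, 0.0, -0.0]
```

View pics/s19.png

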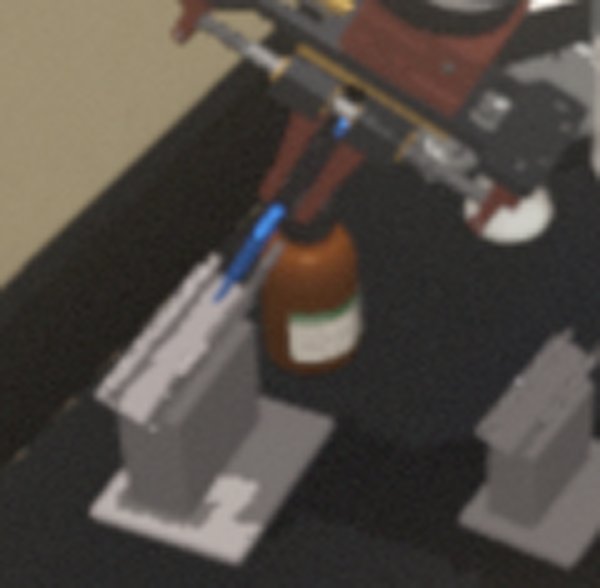

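View pics/t19.png

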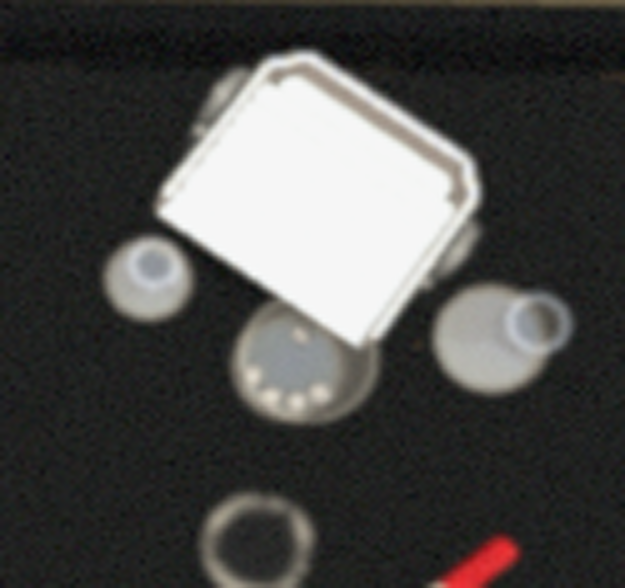

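The top view shows an empty tray and five balls in the beaker: (300,335), (253,373), (272,397), (297,403) and (320,393). Lowering the card.

Request:
arm_command(deltas=[[0.0025, 0.03, 0, 0, 0, 0], [0.0025, 0.067, 0, 0, 0, 0], [0.0025, 0.1, 0, 0, 0, 0], [0.0025, 0.125, 0, 0, 0, 0], [0.0025, 0.142, 0, 0, 0, 0], [0.0025, 0.15, 0, 0, 0, 0], [0.0021, 0.155, 0, 0, 0, 0], [0.0017, 0.16, 0, 0, 0, 0], [0.0011, 0.1625, 0, 0, 0, 0], [0.0005, 0.165, 0, 0, 0, 0], [0.0005, 0.165, 0, 0, 0, 0], [0.0005, 0.165, 0, 0, 0, 0]])

```text
clock: 28.95
position: [477.0, 205.6, 133.7]
orientation: [0.696, -0.684, -0.181, -0.125]
wrist_force: [-0.0, -0.3, -0.0]
width: 9.5
```

Run:
```python
from h import *
applied([0.0005, 0.165, 0, 0, 0, 0]); st()
im,d=r.get_image("scene");s=np.s_[165:290,225:345]
big=cv2.resize(im[s][:,:,::-1],None,fx=5,fy=4.7,interpolation=cv2.INTER_CUBIC);cv2.imwrite("pics/s20.png",big)
```

```text
t 28.95 p [477.03 205.61 133.71] err [0.02 0.02 0.09] roterr deg [ 0.    0.   -0.01] q [ 0.48  0.33  2.19 -0.66  0.27  1.  ] F [-0.05 -0.3  -0.03] T [ 0.01  0.12 -0.03] w 9.5
```

View pics/s20.png

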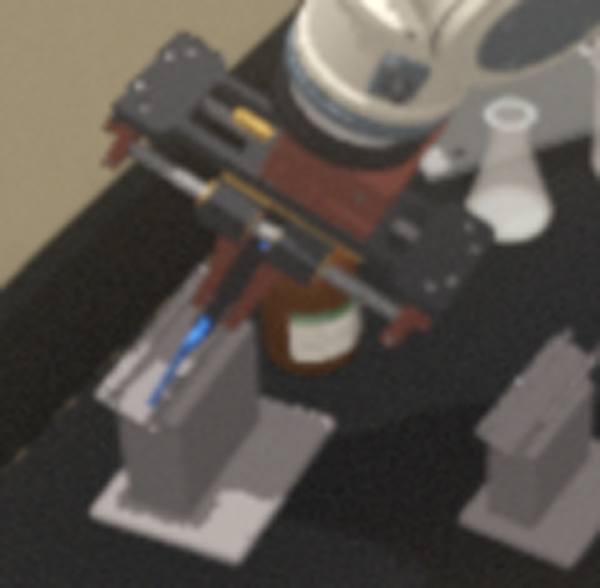

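Request:
arm_command(deltas=[[0, 0.001, 0, 0, 0, 0], [0, 0.002, 0, 0, 0, 0], [0, 0.002, 0, 0, 0, 0]])

```text
clock: 29.38
position: [477.5, 205.8, 132.8]
orientation: [0.696, -0.684, -0.181, -0.125]
wrist_force: [-3.9, 1.8, 4.7]
width: 9.5
```

Run:
```python
from h import *
applied([0,.002,0,0,0,0]);st()
```

```text
t 29.38 p [477.48 205.78 132.83] err [-0.03  0.14  0.3 ] roterr deg [ 0.01 -0.   -0.03] q [ 0.48  0.33  2.19 -0.66  0.27  1.01] F [-3.89  1.77  4.74] T [-0.08  0.31 -0.  ] w 9.5
```

Request:
arm_command(deltas=[[0, 0, 0, 0, 0, 0], [0, 0, 0, 0, 0, 0], [0, 0, 0, 0, 0, 0], [0, 0, 0, 0, 0, 0], [0, 0, 0, 0, 0, 0]], jaw=-0.1)

```text
clock: 30.0
position: [477.5, 205.6, 132.5]
orientation: [0.696, -0.684, -0.181, -0.125]
wrist_force: [1.1, -0.1, -0.3]
width: 48.1
```

Run:
```python
from h import *
st()
im,d=r.get_image("scene");s=np.s_[165:290,225:345]
big=cv2.resize(im[s][:,:,::-1],None,fx=5,fy=4.7,interpolation=cv2.INTER_CUBIC);cv2.imwrite("pics/s21.png",big)
```

```text
t 30.0 p [477.53 205.64 132.52] err [ 0.01  0.   -0.01] roterr deg [ 0. -0.  0.] q [ 0.48  0.33  2.19 -0.66  0.27  1.01] F [ 1.11 -0.08 -0.31] T [ 0.    0.09 -0.04] w 48.1
```

View pics/s21.png

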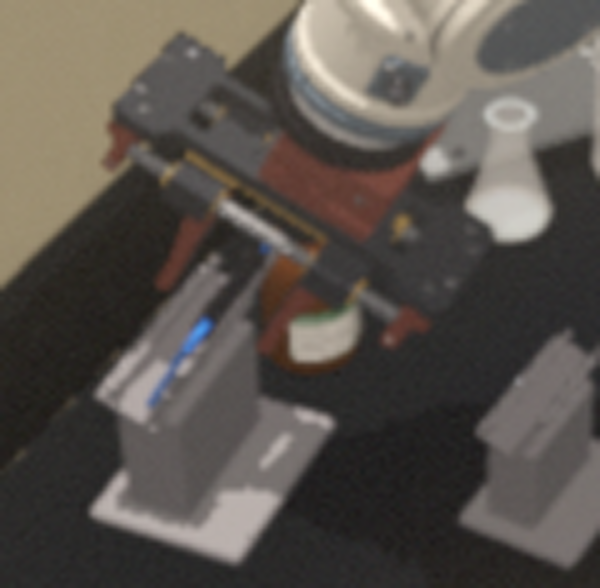

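Card is leaning on the rest. Retreat along the card and then to the robot's side, clear of the view.

Request:
arm_command(deltas=[[0, -0.03, 0, 0, 0, 0], [0, -0.07, 0, 0, 0, 0], [0, -0.12, 0, 0, 0, 0], [0, -0.18, 0, 0, 0, 0], [0, -0.25, 0, 0, 0, 0], [-0.05, -0.3, -0.2, 0, 0, 0], [-0.05, -0.3, -0.4, 0, 0, 0], [-0.05, -0.3, -0.6, 0, 0, 0], [-0.05, -0.3, -0.75, 0, 0, 0], [-0.05, -0.3, -0.75, 0, 0, 0], [-0.05, -0.3, -0.75, 0, 0, 0], [-0.05, -0.3, -0.75, 0, 0, 0], [-0.05, -0.3, -0.75, 0, 0, 0]])

```text
clock: 31.68
position: [410.3, -253.9, 283.2]
orientation: [0.696, -0.684, -0.18, -0.126]
wrist_force: [1.0, 0.3, -0.3]
width: 48.3
```

Run:
```python
from h import *
applied([-0.05,-.3,-.75,0,0,0]);st()
im,d=r.get_image("scene");s=np.s_[110:300,220:420]
cv2.imwrite("pics/s22.png",cv2.resize(im[s][:,:,::-1],None,fx=3.1,fy=3.1,interpolation=cv2.INTER_CUBIC))
i,d=r.get_image("top");s=np.s_[140:265,205:430]
cv2.imwrite("pics/t22.png",cv2.resize(i[s][:,:,::-1],None,fx=3.5,fy=3.5,interpolation=cv2.INTER_CUBIC))
W=cloud("top",d);f=i.astype(int)
blue=(f[:,:,2]>f[:,:,0]+50)&(f[:,:,2]>f[:,:,1]+25);m=np.zeros_like(blue);m[170:190,212:264]=1
P=W[blue&m];P=P[(P[:,2]>92)&(P[:,2]<146)]
for _ in range(6):
    c=P.mean(0);u,s,v=np.linalg.svd(P-c);n=v[2];n=n*np.sign(n[2]);e=(P-c)@n;P=P[abs(e)<max(2.,2*e.std())]
print("card n",n,c,"tilt",np.degrees(np.arcsin(n[2])),"yaw",np.degrees(np.arctan2(n[1],n[0])))
for k in("beaker_250","flask_50","flask_125","amber_bottle","easel","card"): print(k,[(np.round(b["box"]).tolist(),round(b["conf"],2)) for b in r.boxes_of("top",k)][:2])
```

```text
t 31.68 p [ 410.25 -253.95  283.25] err [-0.49 -2.75  0.25] roterr deg [-0.07  0.08 -0.04] q [-0.78  0.02  2.1   0.47  0.78 -1.16] F [ 0.97  0.31 -0.28] T [-0.01  0.07  0.05] w 48.3
card n [0.9  0.07 0.43] [487.36 205.9  116.92] tilt 25.649229356119672 yaw 4.60118948912145
beaker_250 [([350.0, 205.0, 378.0, 230.0], 0.77)]
flask_50 [([324.0, 190.0, 343.0, 210.0], 0.65), ([390.0, 203.0, 421.0, 223.0], 0.56)]
flask_125 [([324.0, 190.0, 343.0, 210.0], 0.65), ([390.0, 203.0, 421.0, 223.0], 0.56)]
amber_bottle [([271.0, 173.0, 293.0, 193.0], 0.66)]
easel [([214.0, 167.0, 265.0, 202.0], 0.67), ([244.0, 225.0, 282.0, 254.0], 0.59)]
card []
```

View pics/s22.png

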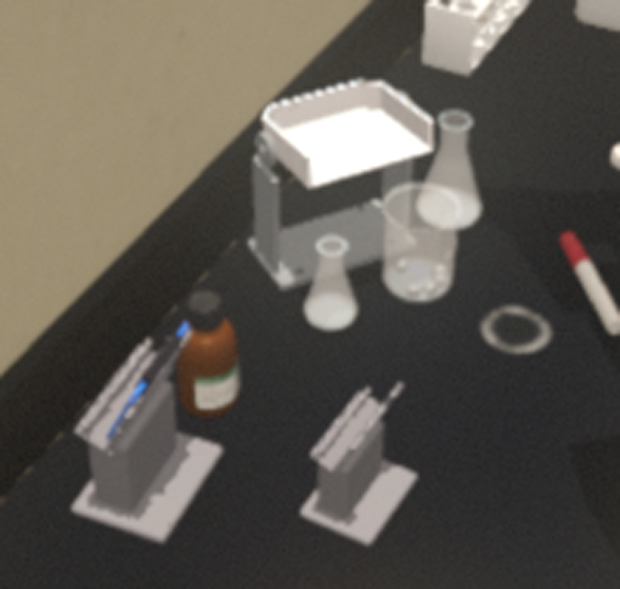

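View pics/t22.png

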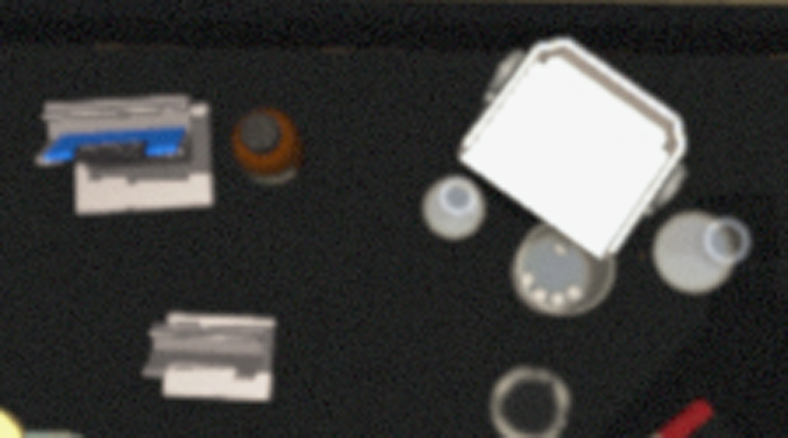

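Both pictures match the start: card on its easel within 0.3 mm, glassware unmoved, tray empty, five balls in the beaker. The arm touches nothing.

Request:
arm_command(deltas=[[0, 0, 0, 0, 0, 0], [0, 0, 0, 0, 0, 0]])

```text
clock: 32.33
position: [410.9, -250.5, 283.2]
orientation: [0.696, -0.684, -0.181, -0.125]
wrist_force: [0.3, -0.5, -0.4]
width: 47.9
```

```bash
python3 -c "
from workcell import r
print(r.finish_job())"
```

```text
the job is handed in; nothing more can be done
None
```

All five balls went from the tray into the beaker with none spilled. The card is back on its easel, and I handed the job in at about 32 s.

- **Tipping:** I took the card from the larger easel, stood it slantwise on the tray floor and pressed the tray down slowly. At a 20° slant no ball had reached the beaker by about 0.24 rad of tip. The first dropped when I turned the card to about 26°, which widened the gap. At about 28°, tipping on to 0.52 rad emptied the tray; I also tried about 32° at 0.55 rad while checking.
- **Finishing:** I brought the tray back up with the card, set the card on the ledge, let go and backed away.

**Last checks:**
- The top view shows five balls in the beaker and an empty tray, and a fit before the card went back put the tray at 0.
- The card leans at 25.6° and 4.6° yaw, within 0.5° and about 0.4 mm of where it started.
- By eye, the beaker, both flasks and the brown bottle stand where they were.
- The wrist read about 11 N at the most.

**Checks that failed or disagreed:** The trained networks found no "card" in the final top picture and never found a ball in the scene picture. They also could not tell the two flasks apart. Their beaker box came out about 4 pixels left of the first one, but the pictures show the beaker in the same place. For those I relied on the pictures and the depth fit.

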